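# Load the sample carousel and put up the batch clipboard

## Robot

A 6-joint arm with a two-finger parallel gripper is mounted at the origin on the work surface. World frame = base frame: x ahead of the robot, y to its left, z up, the work surface at z = 0. Lengths are in m, angles in rad, forces in N, time in s.
With the tool pointing down it reaches from about 0.225 to 0.875 m from the base axis. Payload 3.4 kg.
Tool frame: the origin (TCP) lies on the centre line of the jaws, within the pads' length; the fingertips stand ahead of it and the grasp point (between the pads) lies 6 mm ahead of it (robot.nose_length is the z of the fingertips in the tool frame, in m); z points along the fingers, x is the direction in which the jaws open and shut, and the axes are right-handed (so a half turn about z gives the same grasp; the last joint's range is limited). The gripper opens to 85 mm and grips with 20 to 120 N. Pads are 22 mm wide; open, the fingers measure 114 mm over their backs; the gripper's body (76 mm by 85 mm) begins 54 mm behind the grasp point. The pads swing forward as they close: fully open they stand 13 mm farther back than shut.
Start: joints at [-1.402, 0.276, 1.505, -0, 1.361, -0.121], TCP at [0.164, -0.551, 0.256] pointing down, gripper open.
Joint ranges: [-2.89, 2.89], [-0.75, 2.08], [0.22, 2.7], [-1.18, 4.32], [0.11, 2.71], [-2.7, 2.7]. Speed limits (rad/s): [2.57, 2.57, 3.14, 3.14, 3.14, 3.14].

## Interface

Orientations are given as a 3x3 rotation matrix whose columns are the frame's x, y, z axes.
In Python, from workcell import robot gives the robot as it stands.
- The arm moves only by the shell command python3 -m creep 'ROWS'. ROWS is a JSON object of lists of equal length, an entry for each row: "offset": the shift along the tool's x, y, z as a fraction of full scale, a list of three; "turn": the turn, a rotation vector about the tool's x, y, z as a fraction of full scale, a list of three; "hand": the finger opening in mm, from 0 to 85.4. In form: {"offset": [[tx, ty, tz], ...], "turn": [[rx, ry, rz], ...], "hand": [hand, ...]}. A call has 1 to 8 rows; each row shifts and turns the commanded pose from where the row before left it, along the tool's axes as they then stand; what a row does not reach is not made up. Full scale, the value 1, is 250 mm for a shift and 90 degrees for a turn. A row lasts 1/12 s, in which the tool goes at most 41.7 mm and 7.16 degrees, less where a joint would pass 70% of its speed; a pose out of reach is approached as far as the arm can. A call with a number of a shift or a turn outside -1 to 1 is refused whole. A call with a gripper value outside its range is refused whole. The fingers move at their own pace and stop on an object; the grip force is fixed at half the most. Time passes only in rows, so rows that do not move let the fingers close. It gives the time, the measured TCP pose, the force and the opening at its end, in the units of the state.
- robot.get_state(): the state, without advancing time (a new reading comes with each control period).
- robot.capture(name): name is "scene" or "top" or "wrist"; returns a dict with "color" (480x640x3 uint8, red, green, blue), "fx", "fy", "cx", "cy" (pixels), "pose" (4x4, takes a point from camera to world coordinates); the wrist camera has in their place "hand_eye" (4x4, takes a point from camera to tool coordinates, whose origin is the TCP and whose axes are the tool frame's). Camera axes: x right, y up, looking along -z (the intrinsics and any distortion apply to the point x, -y, -z); pixel columns grow to the right and rows downward; lengths in m; the calibration is good to about 2 mm. A picture is of the moment at which its call begins: read the wrist's pose just before it. There is no depth.
- robot.close_job(): hands the job in, once; it reports no verdict.
Trained networks look in a picture, given as the dict that the camera call returned (one of the last four; its "shot" number tells which), for a name from the list of things; names that differ only in an ending like _2 or _b are one class to them, and where a whole thing is asked for, a point or a joint stands for the part that bears it (a point fixed in the world has none). Each returns a list of dicts, best first, with "confidence" (0 to 1); they miss things now and then, are a little off and sometimes report something else, mostly with a low value. They report only what shows in the picture. A call takes as long as a camera call. They do not tell look-alikes from the thing itself.
- robot.recognise(picture, target): "extent" ([centre column, centre row, width, height] in pixels, round what is visible of it).
- robot.silhouettes(picture, target): "region" (480x640 bool, what is visible of it) and "extent" ([centre column, centre row, width, height] in pixels, round what is visible of it).
- robot.pinpoint(picture, target): "centre" ([row, column] in pixels: a listed point, or the origin of a listed thing).
The state is a dict: "time_s": time; "q": joint angles; "joint_velocities": joint speeds; "tau": joint torques, N m; "eef_pos": TCP position; "orientation": TCP orientation; "force": force on the tool from outside, world axes, zero at the start; "moment": the same for the moment, N m; "width": finger opening in m.
Only numpy, scipy, OpenCV 4.12 (cv2) and the standard library are available. Lean on these libraries where they do the work, as an engineer would, in place of code of your own. Each camera call takes 0.05 s, during which the arm holds its last target.

## Task

Book in the batch: beginning at the robot's end of the black rack, take each sample tube in turn, stand it in the empty cup at the carousel's loading place (the one the black bar points at), let go, and push the carousel one stop clockwise (seen from above) by its posts before loading the next, the last tube included. When all the tubes are in and moved on, pull the clipboard out of its slot and lean it back against the reading stand, inside the front lip, and let go. Do not knock any tube over, and leave the bottle, the mouse and the jar where they are.

Things in the scene. Friction and masses are not known exactly. Their poses are not given: they have to be found in the camera images.
- carousel (a joint): angle (rad) of the carousel's white deck (264 mm diameter, top 26 mm above the table): 0 within 0.05 at the start, grows as it turns clockwise seen from above, no end stops. A detent holds it at every multiple of 60 degrees (1.047 rad); pushed more than half-way it settles by itself into the next stop. About 4 N at a post turns it over the hump.
- hub (a point): fixed point on the carousel's turning axis, 85 mm above the table. The deck has a low hub here (44 mm diameter, top 66 mm above the table) and, mid-way in angle between neighbouring cups, six upright bare aluminium posts to push it by: 14 mm diameter, 120 mm from the axis, tops 121 mm above the table.
- load (a point): the loading place: fixed point 85 mm from the turning axis, on the robot's side, where a cup stands at every stop; 85 mm above the table, where the middle of a tube standing in that cup lies. On the table a black bar points at it from outside the deck.
- stop1 (a point): fixed point like load, one stop (60 degrees) clockwise from it
- stop2 (a point): fixed point like load, two stops clockwise from it
- stop3 (a point): fixed point like load, three stops clockwise from it
- cup0 (a point): turns with the deck: axis of the cup that is at the loading place at the start, 85 mm above the table. The six grey cups: 37 mm outside, 30 mm inside diameter, axes 85 mm from the turning axis, rim 75 mm and inner floor 30 mm above the table
- cup1 (a point): the same for the cup that reaches the loading place after one step clockwise
- cup2 (a point): the same for the cup that reaches it after two steps clockwise
- rack: loose black tube rack, 190 x 50 x 60 mm, 0.9 kg; origin at the centre of its underside, x along the row of four square wells (20 mm wide, 52 mm deep, 45 mm apart). Its -x end is the one nearer the robot.
- board_mid (a point): centre (half-way up) of the brown clipboard: 90 mm wide (its y), 8 mm thick (its x), 175 mm tall (its z), 0.13 kg; its top 30 mm is a steel clip 50 mm wide and 16 mm thick, middle 72 mm above this point. At the start it stands in the slot of a fixed black holder (70 x 120 mm foot, 60 mm high, square to it; slot 52 mm deep, its floor 8 mm above the table)
- board: the same clipboard; origin at the middle of its lower edge
- stand: fixed aluminium reading stand, 85 mm deep (x), 110 mm wide (y); origin at the centre of its underside. Floor plate 10 mm thick; front lip (inner face x = -36 mm, top 22 mm above the table); upright back plate (front face x = +26 mm, 8 mm thick, top 95 mm above the table). Its front (-x) is on the robot's side; the clipboard leans back to +x on the back plate's top edge.
- bottle: bystander: loose white closed bottle, 56 mm diameter, 150 mm tall; origin at the centre of its underside
- mouse: bystander: black computer mouse, 100 x 60 x 34 mm; origin at the centre of its underside
- jar: bystander: white jar with a lid, 60 mm diameter, 70 mm tall; origin at the centre of its underside
- tube1_mid (a point): centre (half-way up) of the nearest well's sample tube (counted along the rack from its robot end); may be absent. Tube: 17 mm diameter, 110 mm tall in all, 35 g, z up along it; its top 22 mm is a red cap of 22 mm diameter (cap middle 44 mm above this point). In the rack its foot is 8 mm above the table.
- tube1: the same tube; origin at the centre of its foot
- tube2_mid (a point): centre (half-way up) of the second well's sample tube (counted along the rack from its robot end); may be absent. Tube: 17 mm diameter, 110 mm tall in all, 35 g, z up along it; its top 22 mm is a red cap of 22 mm diameter (cap middle 44 mm above this point). In the rack its foot is 8 mm above the table.
- tube2: the same tube; origin at the centre of its foot
- tube3_mid (a point): centre (half-way up) of the third well's sample tube (counted along the rack from its robot end); may be absent. Tube: 17 mm diameter, 110 mm tall in all, 35 g, z up along it; its top 22 mm is a red cap of 22 mm diameter (cap middle 44 mm above this point). In the rack its foot is 8 mm above the table.
- tube3: the same tube; origin at the centre of its foot
- tube4_mid (a point): centre (half-way up) of the farthest well's sample tube (counted along the rack from its robot end); may be absent. Tube: 17 mm diameter, 110 mm tall in all, 35 g, z up along it; its top 22 mm is a red cap of 22 mm diameter (cap middle 44 mm above this point). In the rack its foot is 8 mm above the table.
- tube4: the same tube; origin at the centre of its foot
There are look-alikes about, which are no part of the job. What is shaped like the tube2 but turquoise is not meant. Leave any yellow look-alike of the tube1 alone.

How it is judged:
By the outcome, as a careful person would: the job done as asked, in the order asked, and still so for the second after the job is handed in, with the robot touching nothing.
Of tube1, tube2, tube3, tube4 only 2 to 3 are there at a start; the rules pass over those that are not, and their reading is None.
At some moment in a run one of rack may be knocked a few centimetres aside while the robot is not near it.
It also fails if it takes over 210 s, if anything falls off the work surface, if the arm or the gripper's body presses on something with over 40 N, if the wrist force passes 120 N, or if a joint passes its speed limit or range.

## Working session

There is one attempt and no reset: what is moved stays moved. The work goes in short steps, Python scripts to look and compute and a shell command to move; the robot and the scene stay as the last step left them, time stands still between calls to the robot, and variables do not carry over. Pictures are saved under pics/ and viewed, and the job is handed in when it is done.

```bash
ls -la; mkdir -p pics; cat > h.py <<'E'
import numpy as np, cv2
from workcell import robot
def save(p,name,crop=None,scale=1):
    im=p["color"][:,:,::-1].copy()
    if crop: 
        x0,y0,x1,y1=crop; im=im[y0:y1,x0:x1]
    if scale!=1: im=cv2.resize(im,None,fx=scale,fy=scale,interpolation=cv2.INTER_CUBIC)
    cv2.imwrite("pics/"+name,im)
E
python3 - <<'E'
from h import *
s=robot.get_state(); print(s)
for n in ("scene","top","wrist"):
    p=robot.capture(n); save(p,n+"0.png"); print(n,{k:(np.round(v,4).tolist() if not k=="color" else 0) for k,v in p.items()})
print(robot.nose_length)
E
```

```text
total 12
drwxr-xr-x  3 agent agent 4096 Dec  6 22:31 .
drwxr-xr-x 23 root  root  4096 Dec  6 22:31 ..
drwxr-xr-x  2 agent agent 4096 Dec  6 22:31 pics
{'time_s': 0.0, 'q': array([-1.40200179e+00,  2.76591164e-01,  1.50613800e+00, -2.13713141e-05,
        1.36070885e+00, -1.20961170e-01]), 'joint_velocities': array([ 2.71652899e-03,  1.88074138e-03, -8.43388551e-04, -2.73953760e-04,
       -7.49703525e-06,  6.15980111e-04]), 'tau': array([-3.50096871e-04, -4.16777837e+01, -2.45807630e+01, -1.67265230e-04,
        1.11022219e-02, -5.68132293e-06]), 'eef_pos': array([ 0.16421441, -0.55054118,  0.25543992]), 'orientation': array([[ 2.85722111e-01, -9.58312457e-01, -3.30613877e-04],
       [-9.58310759e-01, -2.85722231e-01,  1.81562151e-03],
       [-1.83439644e-03, -2.01932375e-04, -9.99998297e-01]]), 'force': array([0.06584797, 0.30693801, 0.34215118]), 'moment': array([ 0.01334258, -0.00362404,  0.04951246]), 'width': 0.08554893919646488}
scene {'color': 0, 'fx': 589.2933, 'fy': 589.2933, 'cx': 317.0669, 'cy': 240.6542, 'pose': [[-0.6417, -0.4677, 0.6078, 1.3136], [0.7666, -0.3684, 0.5259, 0.693], [-0.0221, 0.8034, 0.595, 0.8186], [0.0, 0.0, 0.0, 1.0]], 'shot': 1}
top {'color': 0, 'fx': 462.8303, 'fy': 462.8303, 'cx': 321.545, 'cy': 244.2008, 'pose': [[0.0043, 0.9856, -0.169, 0.3747], [-0.9998, 0.0072, 0.0166, 0.0382], [0.0175, 0.1689, 0.9855, 1.0817], [0.0, 0.0, 0.0, 1.0]], 'shot': 2}
wrist {'color': 0, 'fx': 361.6267, 'fy': 361.6267, 'cx': 320.4093, 'cy': 235.6626, 'hand_eye': [[1.0, -0.0011, 0.0007, -0.0003], [-0.0008, -0.9562, -0.2926, -0.0741], [0.0009, 0.2926, -0.9562, -0.1164], [0.0, 0.0, 0.0, 1.0]], 'shot': 3}
0.025
```

View pics/scene0.png

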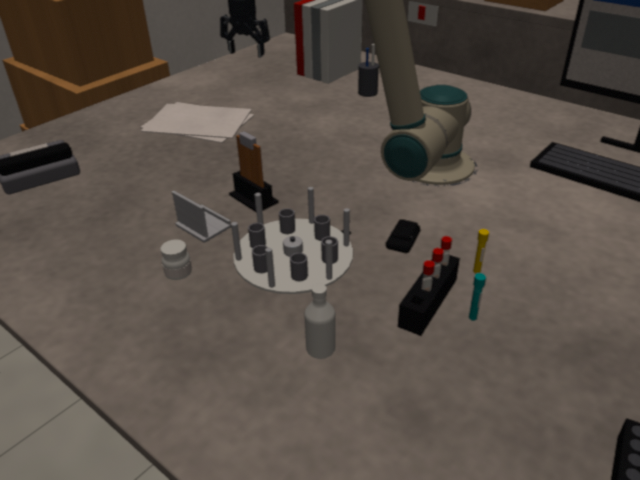

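View pics/top0.png

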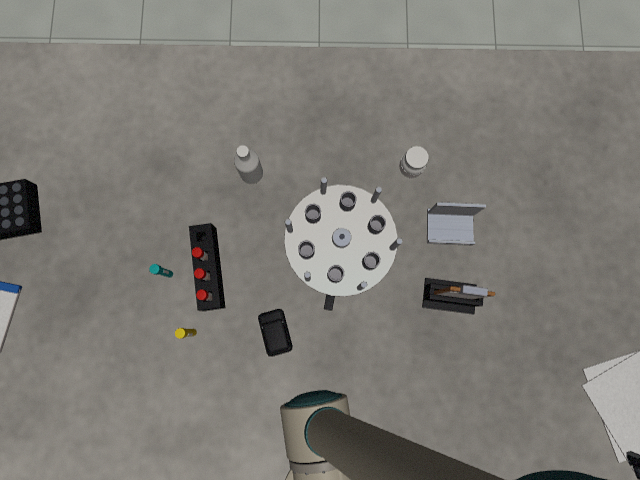

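View pics/wrist0.png

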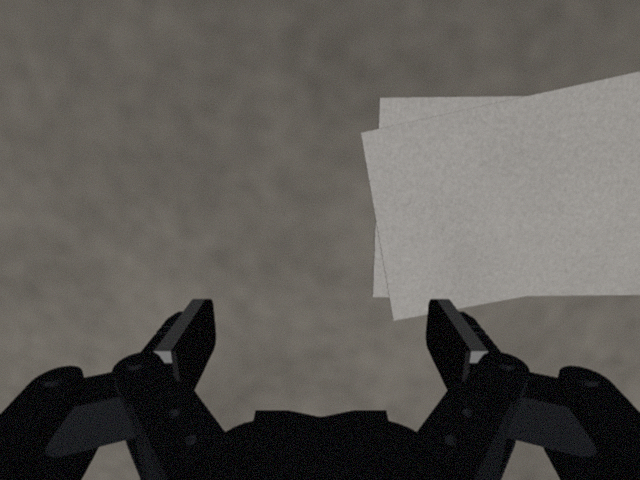

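The top view shows three red-capped tubes in the rack, at px (197,253), (200,273) and (203,295). The far well (200,236) is empty. The yellow (185,333) and turquoise (160,270) look-alikes stand loose to the left of the rack. The carousel hub is at (342,237), the black bar at (330,301), the stand at (452,225) and the holder with the clipboard at (455,293). Next I'll triangulate.

```bash
cat >> h.py <<'E'
def ray(p,u,v,pose=None):
    T=np.array(p["pose"] if pose is None else pose)
    d=np.array([(u-p["cx"])/p["fx"],-(v-p["cy"])/p["fy"],-1.0])
    d=T[:3,:3]@d; return T[:3,3],d/np.linalg.norm(d)
def atz(p,u,v,z,pose=None):
    o,d=ray(p,u,v,pose); return o+d*(z-o[2])/d[2]
def tri(rs):
    A=np.zeros((3,3));b=np.zeros(3)
    for o,d in rs:
        M=np.eye(3)-np.outer(d,d);A+=M;b+=M@o
    x=np.linalg.solve(A,b)
    return x,[float(np.linalg.norm((np.eye(3)-np.outer(d,d))@(x-o))) for o,d in rs]
def proj(p,X,pose=None):
    T=np.array(p["pose"] if pose is None else pose); c=T[:3,:3].T@(np.array(X)-T[:3,3])
    return p["cx"]+p["fx"]*c[0]/-c[2], p["cy"]-p["fy"]*c[1]/-c[2]
def wristpose(p,s):
    T=np.eye(4);T[:3,:3]=s["orientation"];T[:3,3]=s["eef_pos"];return T@np.array(p["hand_eye"])
E
python3 - <<'E'
from h import *
a=robot.capture("scene");b=robot.capture("top")
for n in ["hub","load","stop1","cup0","cup1","cup2","rack","board_mid","board","stand","bottle","mouse","jar","tube1_mid","tube1"]:
    ra=robot.pinpoint(a,n); rb=robot.pinpoint(b,n)
    print(n,"S",[(np.round(r["centre"],1).tolist(),round(r["confidence"],2)) for r in ra[:7]],"T",[(np.round(r["centre"],1).tolist(),round(r["confidence"],2)) for r in rb[:7]])
    if ra and rb:
        x,e=tri([ray(a,*ra[0]["centre"][::-1]),ray(b,*rb[0]["centre"][::-1])]); print("   ",np.round(x,4),np.round(e,4))
print(robot.get_state()["time_s"])
E
```

```text
hub S [([230.5, 294.1], 0.73)] T [([236.3, 340.5], 0.73), ([173.6, 252.4], 0.28)]
    [ 0.564  -0.0202  0.0824] [0. 0.]
load S [([213.1, 323.5], 0.59), ([240.4, 400.9], 0.56), ([234.0, 330.8], 0.24)] T [([271.6, 335.5], 0.67)]
    [ 0.4837 -0.0069  0.0908] [0.0022 0.0022]
stop1 S [([235.6, 327.4], 0.65), ([245.8, 259.8], 0.58), ([251.8, 297.4], 0.57)] T [([198.9, 350.2], 0.93), ([210.5, 312.2], 0.82), ([249.6, 309.0], 0.59)]
    [0.5998 0.0186 0.1265] [0.0667 0.0667]
cup0 S [([211.8, 320.5], 0.86), ([205.9, 290.3], 0.77), ([221.9, 249.6], 0.68)] T [([220.1, 378.4], 0.92), ([259.8, 375.3], 0.78), ([269.0, 335.7], 0.66)]
    [ 0.5517 -0.0388  0.1373] [0.0666 0.0666]
cup1 S [([211.8, 320.5], 0.86), ([205.9, 290.3], 0.77), ([221.9, 249.6], 0.68)] T [([220.1, 378.4], 0.92), ([259.8, 375.3], 0.78), ([269.0, 335.7], 0.66)]
    [ 0.5517 -0.0388  0.1373] [0.0666 0.0666]
cup2 S [([211.8, 320.5], 0.86), ([205.9, 290.3], 0.77), ([221.9, 249.6], 0.68)] T [([220.1, 378.4], 0.92), ([259.8, 375.3], 0.78), ([269.0, 335.7], 0.66)]
    [ 0.5517 -0.0388  0.1373] [0.0666 0.0666]
rack S [([303.2, 426.8], 
[... 437 characters left out ...]
, ([279.9, 209.3], 0.48)]
mouse S [([238.5, 401.6], 0.64)] T [([335.2, 274.4], 0.66)]
    [0.3501 0.124  0.0031] [0.0035 0.0035]
jar S [([269.4, 180.2], 0.57), ([349.1, 323.7], 0.55), ([213.8, 319.3], 0.18)] T [([167.2, 409.2], 0.97), ([294.8, 449.6], 0.46)]
    [ 0.7509 -0.1925  0.0066] [0. 0.]
tube1_mid S [([250.2, 480.4], 0.96), ([262.0, 444.7], 0.69)] T [([295.2, 206.4], 0.6), ([331.8, 186.3], 0.56)]
    [0.4158 0.2993 0.0898] [0.0371 0.0371]
tube1 S [([318.6, 472.4], 0.93), ([272.2, 475.3], 0.83)] T [([233.4, 339.8], 0.71), ([273.5, 169.4], 0.61), ([259.2, 210.5], 0.55), ([279.4, 209.7], 0.51), ([329.3, 192.9], 0.51), ([297.1, 212.8], 0.45)]
    [0.5268 0.174  0.0091] [0.204 0.204]
1.75
```

```bash
python3 - <<'E'
from h import *
a=robot.capture("scene");b=robot.capture("top")
def reds(p):
    h=cv2.cvtColor(p["color"],cv2.COLOR_RGB2HSV)
    m=(((h[...,0]<8)|(h[...,0]>172))&(h[...,1]>170)&(h[...,2]>70)).astype(np.uint8)
    n,l,st,c=cv2.connectedComponentsWithStats(m)
    return [(c[i],st[i]) for i in range(1,n) if st[i][4]>30 and st[i][4]<2000 and st[i][1]>150]
for p in (a,b):
    print([ (np.round(c,1).tolist(),s.tolist()) for c,s in reds(p)])
RA=sorted(reds(a),key=lambda r:r[0][1]); RB=sorted(reds(b),key=lambda r:-r[0][1])
for x,y in zip(RA,RB):
    X,e=tri([ray(a,*x[0]),ray(b,*y[0])]); print(np.round(X,4),np.round(e,4), atz(b,*y[0],0.112))
# cups: pinpoint tubes etc
for n in("cup0",):
    print([(np.round(atz(b,r["centre"][1],r["centre"][0],.085),4).tolist(),r["confidence"]) for r in robot.pinpoint(b,n)])
save(b,"topcar.png",(270,170,410,315),5.5)
g=cv2.cvtColor(b["color"],cv2.COLOR_RGB2GRAY)
# deck mask
m=((g>150)).astype(np.uint8); n,l,st,c=cv2.connectedComponentsWithStats(m)
i=max(range(1,n),key=lambda i:st[i][4]*(abs(c[i][0]-340)<20 and abs(c[i][1]-240)<20)); print(st[i],c[i])
cs,_=cv2.findContours((l==i).astype(np.uint8),cv2.RETR_EXTERNAL,cv2.CHAIN_APPROX_NONE)
h=cv2.convexHull(max(cs,key=len))[:,0]
P=np.array([atz(b,u,v,.026)[:2] for u,v in h])
A=np.c_[2*P,np.ones(len(P))]; s=np.linalg.lstsq(A,(P**2).sum(1),rcond=None)[0]; print("deck",s[:2],np.sqrt(s[2]+s[0]**2+s[1]**2))
E
```

```text
[([446.4, 239.3], [442, 236, 10, 7, 53]), ([438.1, 251.0], [433, 248, 11, 7, 65]), ([429.1, 263.8], [424, 260, 11, 8, 67])]
[([196.6, 251.9], [192, 247, 11, 11, 91]), ([198.7, 272.8], [194, 268, 10, 11, 88]), ([201.1, 294.3], [196, 289, 11, 11, 97])]
[0.4331 0.2713 0.1159] [0.0005 0.0005] [0.43359752 0.27178669 0.112     ]
[0.4775 0.2784 0.1167] [0.0007 0.0007] [0.47836587 0.27894    0.112     ]
[0.5217 0.285  0.1161] [0.0007 0.0007] [0.52270505 0.28545263 0.112     ]
[([0.5092, -0.0911, 0.085], 0.74), ([0.4909, -0.0068, 0.085], 0.62), ([0.5991, -0.1072, 0.085], 0.57)]
[ 285  185  113  111 7851] [340.25219717 240.98522481]
deck [ 0.56858779 -0.02368394] 0.13108483070589672
```

View pics/topcar.png

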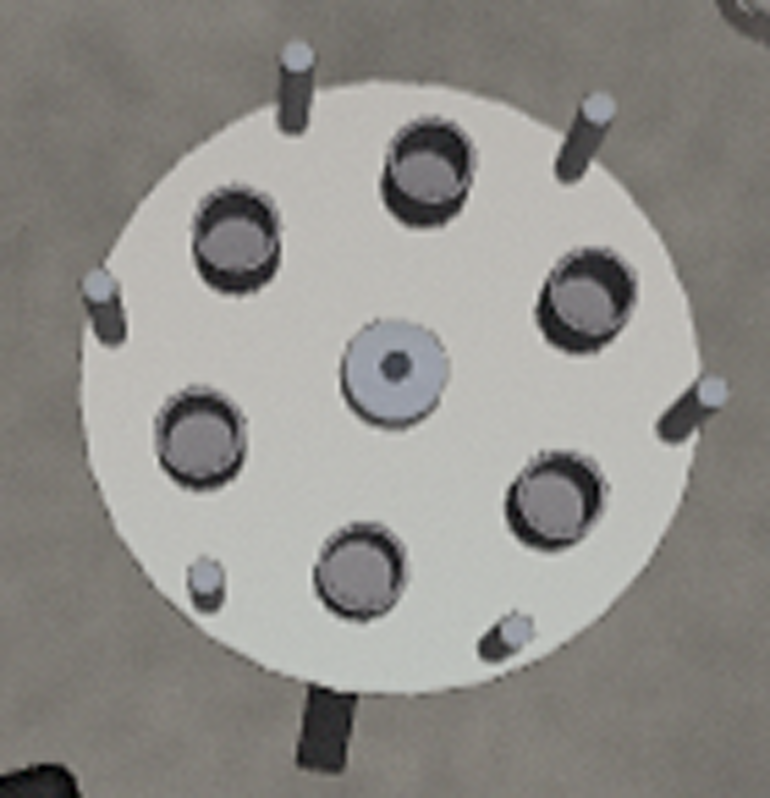

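The enlarged crop shows six empty cups, six post tops and the bar at (323,755) in the crop, pointing at the bottom cup (360,568). That cup is the loading place.

```bash
python3 - <<'E'
from h import *
b=robot.capture("top")
f=lambda u,v,z: atz(b,270+(u+.5)/5.5-.5,170+(v+.5)/5.5-.5,z)[:2]
P=np.array([f(u,v,.121) for u,v in [(298,57),(600,107),(713,392),(516,628),(206,577),(100,285)]])
A=np.c_[2*P,np.ones(6)]; s=np.linalg.lstsq(A,(P**2).sum(1),rcond=None)[0]; c=s[:2]
print("posts",c,np.sqrt(s[2]+c@c),P.mean(0))
print(np.round(np.degrees(np.arctan2(*(P-c).T[::-1])),1))
print("hub top",f(395,372,.066), "dot",f(397,366,.066))
C=np.array([f(u,v,.075) for u,v in [(361,568),(201,433),(237,232),(431,166),(592,292),(557,496)]])
A=np.c_[2*C,np.ones(6)]; s=np.linalg.lstsq(A,(C**2).sum(1),rcond=None)[0]; c2=s[:2]
print("cups",c2,np.sqrt(s[2]+c2@c2),np.round(np.degrees(np.arctan2(*(C-c2).T[::-1])),1))
B=[f(323,755,.0),f(334,690,.0)]
print("bar",B,[np.degrees(np.arctan2(*(x-c)[::-1])) for x in B])
E
```

```text
posts [ 0.5684289  -0.02410113] 0.11974001456247851 [ 0.56816442 -0.02404549]
[  20.6  -39.6  -99.9 -159.8  140.8   80.6]
hub top [ 0.56505881 -0.02316149] dot [ 0.56754562 -0.02398247]
cups [ 0.56698292 -0.02342891] 0.08393653718112261 [ 170.   110.3   50.4   -9.8  -69.3 -130. ]
bar [array([0.41296083, 0.00371741]), array([ 0.44027163, -0.00089243])] [np.float64(169.85519084176252), np.float64(169.73524021571146)]
```

```bash
cat > go.py <<'E'
import sys; from h import *
# usage: go.py x y z [yawdeg]
s=robot.get_state(); R=s["orientation"]; p=s["eef_pos"]
t=np.array([float(v) for v in sys.argv[1:4]])
yaw=np.degrees(np.arctan2(R[1,0],R[0,0]))
ty=float(sys.argv[4]) if len(sys.argv)>4 else yaw
d=(ty-yaw+180)%360-180
o=R.T@(t-p)
print("t",round(s["time_s"],2),"pos",np.round(p,4),"yaw",round(yaw,2),"q",np.round(s["q"],2),"w",round(s["width"]*1e3,1),"F",np.round(s["force"],1))
print("total offset/0.25:",np.round(o/.25,4),"(now axes)  dist mm",round(np.linalg.norm(o)*1e3,1)," turn z total:",round(-d/90,4))
th=np.radians(ty); R2=np.c_[[np.cos(th),np.sin(th),0],[np.sin(th),-np.cos(th),0],[0,0,-1]]
print("in target yaw axes:",np.round(R2.T@(t-p)/.25,4))
E
python3 - <<'E'
from h import *
a=robot.capture("scene");b=robot.capture("top")
A=cv2.resize(a["color"][220:340,380:510],None,fx=3.5,fy=3.5,interpolation=2);B=cv2.resize(b["color"][220:345,140:270],None,fx=3.36,fy=3.36,interpolation=2)
h=min(A.shape[0],B.shape[0]); cv2.imwrite("pics/tubes.png",np.hstack([A[:h],B[:h]])[:,:,::-1][:, :800])
E
python3 go.py 0.4331 0.2713 0.25 -81.2
```

```text
t 2.05 pos [ 0.1643 -0.5511  0.2563] yaw -73.39 q [-1.4   0.28  1.5   0.    1.36 -0.12] w 85.4 F [-0.4  0.3 -0.5]
total offset/0.25: [-2.845  -1.9704  0.025 ] (now axes)  dist mm 865.2  turn z total: 0.0868
in target yaw axes: [-3.0863 -1.5657  0.0253]
```

View pics/tubes.png

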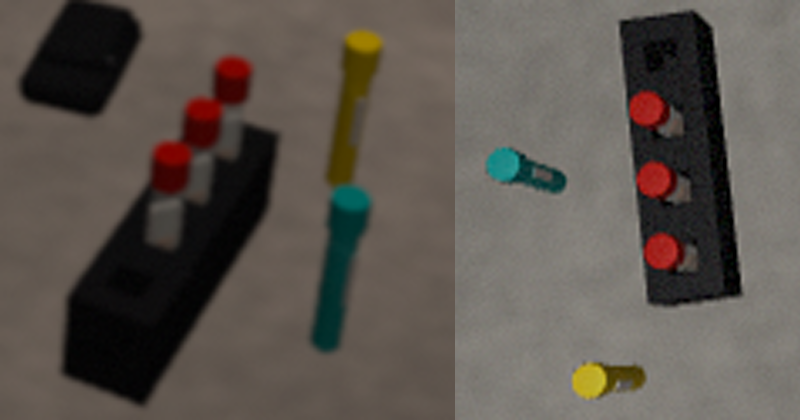

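The crop confirms it: the red caps in the black rack (wells 1, 2 and 3, nearest well at top px (201,294)) are the tubes meant. The yellow one (185,333) and the turquoise one (160,270) stand outside the rack and stay untouched. Moving to above tube1.

```bash
python3 -m creep '{"offset":[[0,0,0],[0,0,0],[-0.14,-0.071,0],[-0.14,-0.071,0],[-0.14,-0.071,0],[-0.14,-0.071,0],[-0.14,-0.071,0],[-0.14,-0.071,0]],"turn":[[0,0,0.0434],[0,0,0.0434],[0,0,0],[0,0,0],[0,0,0],[0,0,0],[0,0,0],[0,0,0]],"hand":[60,50,42,42,42,42,42,42]}'; python3 -m creep '{"offset":[[-0.14,-0.071,0],[-0.14,-0.071,0],[-0.14,-0.071,0],[-0.14,-0.071,0],[-0.14,-0.071,0],[-0.14,-0.071,0],[-0.14,-0.071,0],[-0.14,-0.071,0]],"turn":[[0,0,0],[0,0,0],[0,0,0],[0,0,0],[0,0,0],[0,0,0],[0,0,0],[0,0,0]],"hand":[42,42,42,42,42,42,42,42]}'; python3 go.py 0.4331 0.2713 0.25 -81.2
```

```text
time_s: 2.72
eef_pos: [0.2376, -0.3254, 0.2563]
orientation: [[0.152, -0.988, 0.0], [-0.988, -0.152, -0.0], [0.0, -0.0, -1.0]]
force: [0.8, 0.2, 0.4]
width: 0.0422
time_s: 3.38
eef_pos: [0.335, -0.027, 0.2568]
orientation: [[0.152, -0.988, 0.002], [-0.988, -0.152, -0.001], [0.001, -0.002, -1.0]]
force: [-0.2, -0.2, 0.2]
width: 0.0421
t 3.38 pos [ 0.335  -0.027   0.2568] yaw -81.23 q [-0.29 -0.1   1.93 -0.    1.31  1.13] w 42.1 F [-0.2 -0.2  0.2]
total offset/0.25: [-1.1194 -0.5695  0.0268] (now axes)  dist mm 314.1  turn z total: -0.0003
in target yaw axes: [-1.1191 -0.5702  0.027 ]
```

```bash
python3 -m creep '{"offset":[[-0.14,-0.071,0.003],[-0.14,-0.071,0.003],[-0.14,-0.071,0.003],[-0.14,-0.071,0.003],[-0.14,-0.071,0.003],[-0.14,-0.071,0.003],[-0.14,-0.071,0.003],[-0.14,-0.071,0.003]],"turn":[[0,0,0],[0,0,0],[0,0,0],[0,0,0],[0,0,0],[0,0,0],[0,0,0],[0,0,0]],"hand":[42,42,42,42,42,42,42,42]}'; python3 - <<'E'
from h import *
s=robot.get_state();p=robot.capture("wrist");save(p,"w1.png"); T=wristpose(p,s)
h=cv2.cvtColor(p["color"],cv2.COLOR_RGB2HSV)
m=(((h[...,0]<8)|(h[...,0]>172))&(h[...,1]>150)&(h[...,2]>60)).astype(np.uint8)
n,l,st,c=cv2.connectedComponentsWithStats(m)
for i in range(1,n):
    if st[i][4]>150: print(st[i],np.round(c[i],1),np.round(atz(p,*c[i],.113,T),4))
E
python3 go.py 0.4331 0.2713 0.25 -81.2
```

```text
time_s: 4.05
eef_pos: [0.4326, 0.2718, 0.2504]
orientation: [[0.154, -0.988, 0.001], [-0.988, -0.154, -0.0], [0.0, -0.001, -1.0]]
force: [1.2, -0.2, 0.5]
width: 0.042
[304  83  33  36 938] [320.1 100.2] [0.5212 0.2862 0.113 ]
[305 153  32  33 816] [320.1 169.2] [0.4767 0.2792 0.113 ]
[305 213  31  33 789] [320.  229.7] [0.4335 0.2725 0.113 ]
t 4.1 pos [0.4358 0.2787 0.25  ] yaw -81.05 q [0.43 0.19 1.64 0.01 1.31 1.84] w 42.2 F [4.2 6.4 1. ]
total offset/0.25: [ 0.0276  0.0151 -0.0004] (now axes)  dist mm 7.9  turn z total: 0.0016
in target yaw axes: [ 0.0276  0.015  -0.0001]
```

View pics/w1.png

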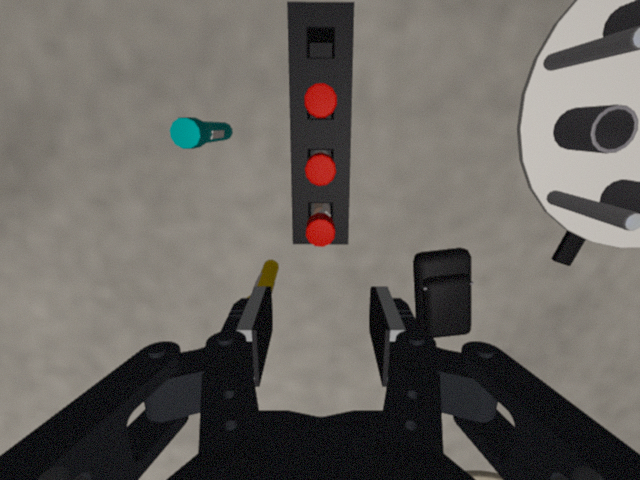

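The wrist view shows red caps at (320,230), (320,169) and (320,100). The yellow tube's foot is near (270,268) by the left finger, so I'll check its distance before going down.

```bash
python3 - <<'E'
from h import *
a=robot.capture("scene");b=robot.capture("top")
for nm,lo,hi in (("yellow",22,34),("turq",85,100)):
    X=[]
    for p in (a,b):
        h=cv2.cvtColor(p["color"],cv2.COLOR_RGB2HSV)
        m=((h[...,0]>lo)&(h[...,0]<hi)&(h[...,1]>150)&(h[...,2]>120)).astype(np.uint8)
        n,l,st,c=cv2.connectedComponentsWithStats(m); 
        i=max(range(1,n),key=lambda i:st[i][4]); X.append(c[i]);print(nm,c[i],st[i])
    print(np.round(atz(b,*X[1],.108),4))
E
python3 go.py 0.4331 0.2718 0.25 -81.2
```

```text
yellow [483.53191489 231.44680851] [479 229  10   6  47]
yellow [179.64285714 332.67857143] [175 328  10  10  84]
[0.355  0.3129 0.108 ]
t 4.2 pos [0.433  0.2719 0.2497] yaw -80.99 q [0.42 0.18 1.65 0.   1.31 1.84] w 41.8 F [ 0.  -0.2 -0.2]
total offset/0.25: [ 0.0003 -0.0003 -0.0013] (now axes)  dist mm 0.3  turn z total: 0.0023
in target yaw axes: [ 0.0003 -0.0004 -0.0013]Traceback (most recent call last):
  File "<stdin>", line 9, in <module>
ValueError: max() iterable argument is empty
```

```bash
python3 -m creep '{"offset":[[0,0,0.1],[0,0,0.12],[0,0,0.12],[0,0,0.1],[0,0,0.06],[0,0,0.047],[0,0,0],[0,0,0]],"turn":[[0,0,0],[0,0,0],[0,0,0],[0,0,0],[0,0,0],[0,0,0],[0,0,0],[0,0,0]],"hand":[42,42,42,42,42,42,42,42]}'; python3 -m creep '{"offset":[[0,0,0],[0,0,0],[0,0,0],[0,0,0],[0,0,0],[0,0,0]],"turn":[[0,0,0],[0,0,0],[0,0,0],[0,0,0],[0,0,0],[0,0,0]],"hand":[12,12,12,12,12,12]}'; python3 go.py 0.4843 -0.0095 0.29
```

```text
time_s: 4.87
eef_pos: [0.432, 0.2684, 0.1135]
orientation: [[0.152, -0.988, -0.001], [-0.988, -0.152, -0.001], [0.001, 0.001, -1.0]]
force: [0.3, 0.3, 0.4]
width: 0.042
time_s: 5.37
eef_pos: [0.4334, 0.27, 0.1149]
orientation: [[0.153, -0.988, 0.003], [-0.988, -0.153, 0.001], [-0.001, -0.003, -1.0]]
force: [-0.2, -0.2, 6.5]
width: 0.0204
t 5.37 pos [0.4334 0.27   0.1149] yaw -81.2 q [ 0.42  0.3   1.85 -0.    0.98  1.84] w 20.4 F [-0.2 -0.2  6.5]
total offset/0.25: [ 1.1355 -0.032  -0.7011] (now axes)  dist mm 333.7  turn z total: -0.0
in target yaw axes: [ 1.1358 -0.0301 -0.7006]
```

```bash
python3 -m creep '{"offset":[[0,0,-0.03],[0,0,-0.06],[0,0,-0.09],[0,0,-0.12],[0,0,-0.12],[0,0,-0.12],[0,0,-0.1],[0,0,-0.03]],"turn":[[0,0,0],[0,0,0],[0,0,0],[0,0,0],[0,0,0],[0,0,0],[0,0,0],[0,0,0]],"hand":[12,12,12,12,12,12,12,12]}'; python3 go.py 0.4843 -0.0095 0.28; python3 - <<'E'
from h import *
p=robot.capture("scene");save(p,"s2.png",(200,130,520,370),2.4)
E
```

```text
time_s: 6.03
eef_pos: [0.434, 0.2703, 0.2856]
orientation: [[0.153, -0.988, 0.007], [-0.988, -0.153, 0.003], [-0.002, -0.008, -1.0]]
force: [0.1, 0.4, -0.5]
width: 0.0201
t 6.03 pos [0.434  0.2703 0.2856] yaw -81.19 q [ 0.42  0.16  1.59 -0.    1.39  1.84] w 20.1 F [ 0.1  0.4 -0.5]
total offset/0.25: [ 1.1369 -0.0272  0.0205] (now axes)  dist mm 284.3  turn z total: -0.0
in target yaw axes: [ 1.1368 -0.0274  0.0224]
```

View pics/s2.png

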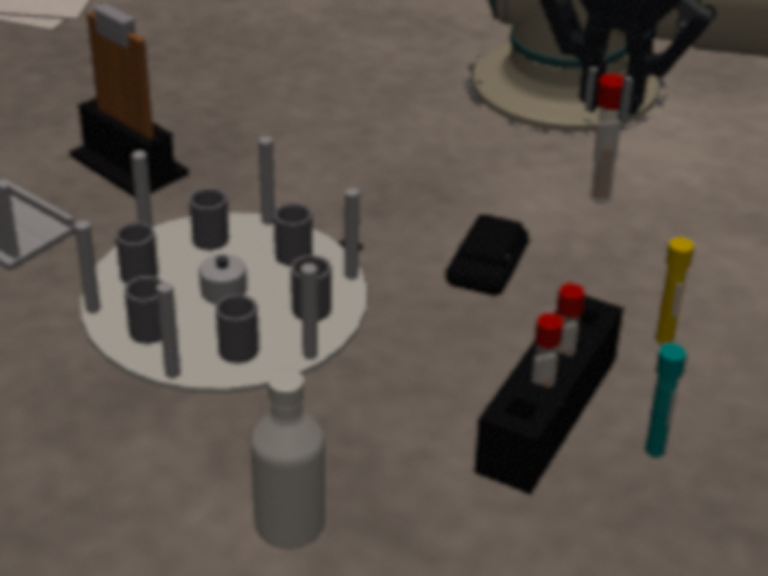

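Tube1 hangs vertically in the jaws at (605,130) in the crop. Two tubes remain in the rack, undisturbed. Moving over the loading cup.

```bash
python3 -m creep '{"offset":[[0.06,-0.003,0],[0.12,-0.003,0],[0.15,-0.004,0],[0.15,-0.004,0],[0.15,-0.004,0],[0.15,-0.004,0],[0.15,-0.003,0.01],[0.12,-0.002,0.01]],"turn":[[0,0,0],[0,0,0],[0,0,0],[0,0,0],[0,0,0],[0,0,0],[0,0,0],[0,0,0]],"hand":[12,12,12,12,12,12,12,12]}';python3 -m creep '{"offset":[[0.06,0,0],[0.027,0,0],[0,0,0],[0,0,0]],"turn":[[0,0,0],[0,0,0],[0,0,0],[0,0,0]],"hand":[12,12,12,12]}'; python3 go.py 0.4843 -0.0095 0.28; python3 - <<'E'
from h import *
p=robot.capture("scene");save(p,"s3.png",(200,100,440,280),3)
p=robot.capture("top");save(p,"t3.png",(270,170,410,315),4)
E
```

```text
time_s: 6.75
eef_pos: [0.4785, 0.0088, 0.2743]
orientation: [[0.152, -0.988, -0.003], [-0.988, -0.152, -0.001], [0.0, 0.003, -1.0]]
force: [0.6, -1.1, 0.1]
width: 0.0204
time_s: 7.08
eef_pos: [0.482, -0.0097, 0.2751]
orientation: [[0.152, -0.988, -0.002], [-0.988, -0.152, 0.001], [-0.001, 0.002, -1.0]]
force: [0.5, -0.3, -0.9]
width: 0.0204
t 7.08 pos [ 0.482  -0.0097  0.2751] yaw -81.23 q [-0.17  0.13  1.66  0.    1.36  1.25] w 20.4 F [ 0.5 -0.3 -0.9]
total offset/0.25: [ 0.0007 -0.0091 -0.0196] (now axes)  dist mm 5.4  turn z total: -0.0
in target yaw axes: [ 0.0007 -0.0091 -0.0196]
```

View pics/s3.png

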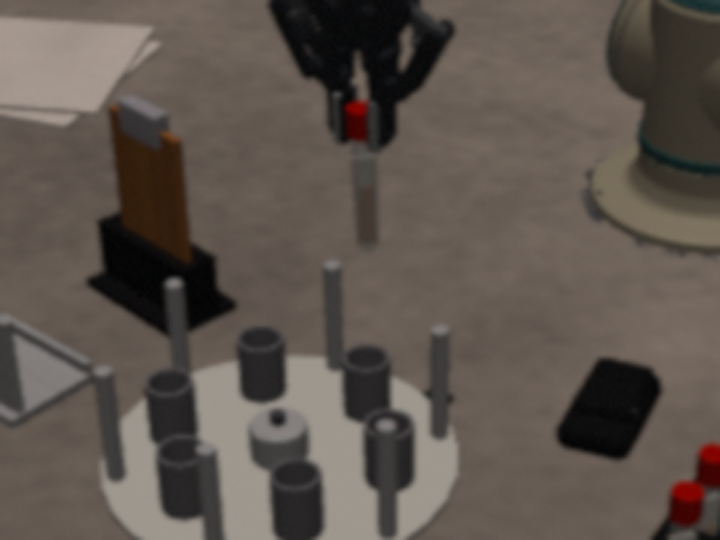

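View pics/t3.png

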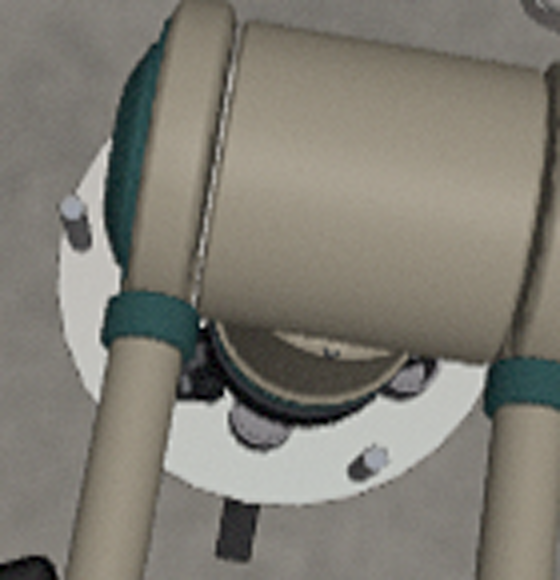

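```bash
python3 -m creep '{"offset":[[0,-0.009,0.06],[0,0,0.08],[0,0,0.08],[0,0,0.06],[0,0,0.04],[0,0,0],[0,0,0]],"turn":[[0,0,0],[0,0,0],[0,0,0],[0,0,0],[0,0,0],[0,0,0],[0,0,0]],"hand":[12,12,12,12,12,12,12]}'; python3 go.py 0.4843 -0.0095 0.139; python3 - <<'E'
from h import *
s=robot.get_state()
w=robot.capture("wrist");save(w,"w4.png")
p=robot.capture("scene");save(p,"s4.png",(270,140,390,260),5)
print(proj(p,(.4843,-.0095,.075)))
E
```

```text
time_s: 7.77
eef_pos: [0.4848, -0.0092, 0.1961]
orientation: [[0.154, -0.988, -0.0], [-0.988, -0.154, 0.0], [-0.0, 0.0, -1.0]]
force: [0.6, 0.2, 0.3]
width: 0.0201
t 7.77 pos [ 0.4848 -0.0092  0.1961] yaw -81.14 q [-0.16  0.19  1.79  0.    1.17  1.25] w 20.1 F [0.6 0.2 0.3]
total offset/0.25: [0.001  0.0022 0.2282] (now axes)  dist mm 57.1  turn z total: -0.0
in target yaw axes: [0.0009 0.0023 0.2282]
(np.float64(321.56469681728754), np.float64(218.59903872637912))
```

View pics/s4.png

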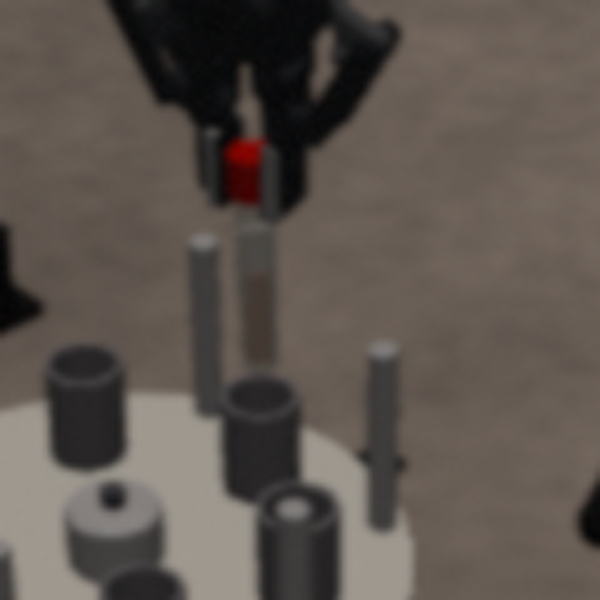

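View pics/w4.png

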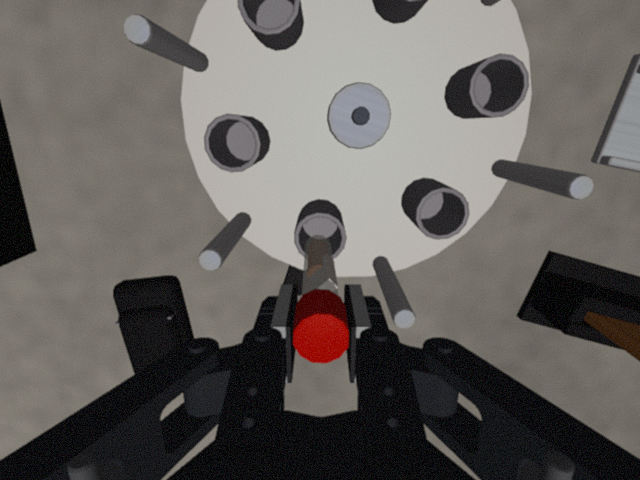

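The foot, at (260,362) in the crop, sits straight above the cup rim (262,400), and the wrist view agrees. Lowering.

```bash
python3 -m creep '{"offset":[[0,0,0.05],[0,0,0.06],[0,0,0.05],[0,0,0.04],[0,0,0.02],[0,0,0.006],[0,0,0],[0,0,0]],"turn":[[0,0,0],[0,0,0],[0,0,0],[0,0,0],[0,0,0],[0,0,0],[0,0,0],[0,0,0]],"hand":[12,12,12,12,12,12,12,12]}'; python3 go.py 0.4843 -0.0095 0.137
```

```text
time_s: 8.53
eef_pos: [0.4856, -0.0101, 0.1404]
orientation: [[0.153, -0.988, 0.002], [-0.988, -0.153, -0.0], [0.001, -0.002, -1.0]]
force: [-0.1, -0.3, -0.1]
width: 0.0206
t 8.53 pos [ 0.4856 -0.0101  0.1404] yaw -81.21 q [-0.16  0.24  1.87 -0.    1.03  1.25] w 20.6 F [-0.1 -0.3 -0.1]
total offset/0.25: [-0.003   0.0048  0.0134] (now axes)  dist mm 3.6  turn z total: -0.0
in target yaw axes: [-0.003   0.0047  0.0134]
```

```bash
python3 -m creep '{"offset":[[0,0,0.006],[0,0,0.006],[0,0,0.002],[0,0,0]],"turn":[[0,0,0],[0,0,0],[0,0,0],[0,0,0]],"hand":[12,12,12,12]}'; python3 -m creep '{"offset":[[0,0,0],[0,0,0],[0,0,0],[0,0,0],[0,0,-0.03],[0,0,-0.06],[0,0,-0.1],[0,0,-0.1]],"turn":[[0,0,0],[0,0,0],[0,0,0],[0,0,0],[0,0,0],[0,0,0],[0,0,0],[0,0,0]],"hand":[26,32,38,38,38,38,38,38]}'; python3 - <<'E'
from h import *
w=robot.capture("wrist");save(w,"w5.png")
p=robot.capture("scene");save(p,"s5.png",(270,140,390,260),5)
E
python3 go.py 0.4471 -0.0900 0.25
```

```text
time_s: 8.87
eef_pos: [0.4856, -0.01, 0.1369]
orientation: [[0.153, -0.988, 0.002], [-0.988, -0.153, -0.0], [0.001, -0.002, -1.0]]
force: [-0.6, 0.7, 4.6]
width: 0.0202
time_s: 9.53
eef_pos: [0.4842, -0.0099, 0.2091]
orientation: [[0.153, -0.988, -0.002], [-0.988, -0.153, 0.0], [-0.001, 0.002, -1.0]]
force: [0.4, 0.5, -0.1]
width: 0.038
t 9.63 pos [ 0.4876 -0.0104  0.2128] yaw -81.21 q [-0.16  0.17  1.76 -0.    1.2   1.25] w 38.2 F [ 0.8 -0.4  0.5]
total offset/0.25: [ 0.2903  0.2075 -0.1497] (now axes)  dist mm 96.7  turn z total: -0.0
in target yaw axes: [ 0.2899  0.2087 -0.1488]
```

View pics/s5.png

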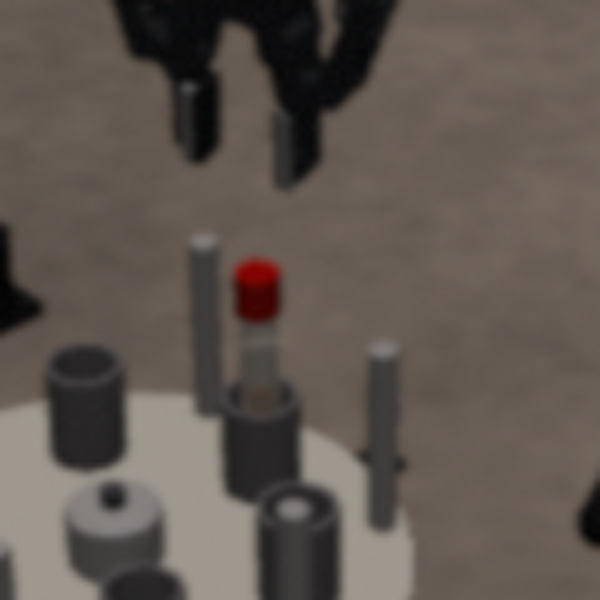

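View pics/w5.png

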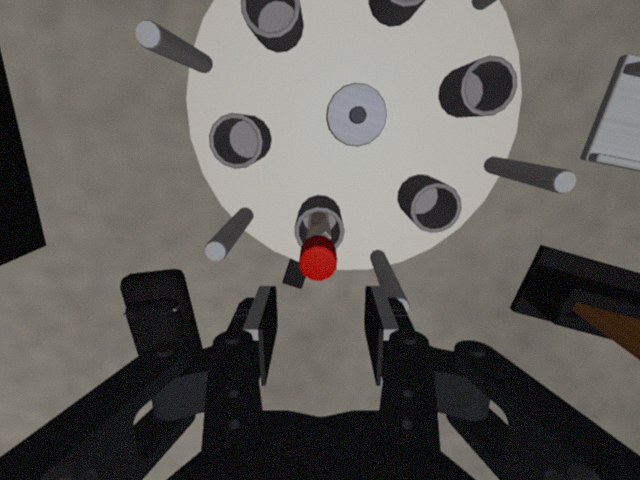

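Tube1 stands upright in the loading cup at (258,340) in the crop. Next, push the deck one stop by the post on the -y side, which is empty behind. I'll work out the arc waypoints in tool axes.

```bash
cat > arc.py <<'E'
import sys; from h import *
s=robot.get_state(); hub=np.array([.568,-.024]); yaw=np.radians(-81.2)
R=np.c_[[np.cos(yaw),np.sin(yaw)],[np.sin(yaw),-np.cos(yaw)]]
ang=[float(a) for a in sys.argv[1:]]
P=[hub+.12*np.array([np.cos(np.radians(a)),np.sin(np.radians(a))]) for a in ang]
cur=s["eef_pos"][:2]
for a,p in zip(ang,P):
    print(a,np.round(p,4),"step/0.25",np.round(R.T@(p-cur)/.25,4)); cur=p
E
python3 arc.py 218 212 208 204 200 196 192 188 184 180 176 172 168 164 160 156; python3 go.py 0.4734 -0.0979 0.125
```

```text
218.0 [ 0.4734 -0.0979] step/0.25 [0.3372 0.1095]
212.0 [ 0.4662 -0.0876] step/0.25 [-0.0451  0.0222]
208.0 [ 0.462  -0.0803] step/0.25 [-0.0312  0.0121]
204.0 [ 0.4584 -0.0728] step/0.25 [-0.032   0.0099]
200.0 [ 0.4552 -0.065 ] step/0.25 [-0.0326  0.0077]
196.0 [ 0.4526 -0.0571] step/0.25 [-0.0331  0.0054]
192.0 [ 0.4506 -0.0489] step/0.25 [-0.0334  0.003 ]
188.0 [ 0.4492 -0.0407] step/0.25 [-0.0335  0.0007]
184.0 [ 0.4483 -0.0324] step/0.25 [-0.0335 -0.0016]
180.0 [ 0.448 -0.024] step/0.25 [-0.0333 -0.004 ]
176.0 [ 0.4483 -0.0156] step/0.25 [-0.0329 -0.0063]
172.0 [ 0.4492 -0.0073] step/0.25 [-0.0324 -0.0086]
168.0 [0.4506 0.0009] step/0.25 [-0.0317 -0.0108]
164.0 [0.4526 0.0091] step/0.25 [-0.0309 -0.013 ]
160.0 [0.4552 0.017 ] step/0.25 [-0.0299 -0.0151]
156.0 [0.4584 0.0248] step/0.25 [-0.0288 -0.0172]
t 9.63 pos [ 0.4876 -0.0104  0.2128] yaw -81.21 q [-0.16  0.17  1.76 -0.    1.2   1.25] w 38.2 F [ 0.8 -0.4  0.5]
total offset/0.25: [0.3362 0.1126 0.3513] (now axes)  dist mm 124.8  turn z total: -0.0
in target yaw axes: [0.3372 0.1096 0.3512]
```

```bash
python3 -m creep '{"offset":[[0.08,0.025,0],[0.13,0.045,0],[0.1,0.03,0],[0.026,0.005,0],[0,0,0.12],[0,0,0.12],[0,0,0.08],[0,0,0.03]],"turn":[[0,0,0],[0,0,0],[0,0,0],[0,0,0],[0,0,0],[0,0,0],[0,0,0],[0,0,0]],"hand":[20,10,0,0,0,0,0,0]}';python3 -m creep '{"offset":[[0,0,0],[0,0,0]],"turn":[[0,0,0],[0,0,0]],"hand":[0,0]}'; python3 go.py 0.4734 -0.0979 0.125;  python3 - <<'E'
from h import *
p=robot.capture("scene");save(p,"s6.png",(220,120,380,300),3.3)
E
```

```text
time_s: 10.3
eef_pos: [0.4694, -0.0958, 0.1179]
orientation: [[0.152, -0.988, -0.006], [-0.988, -0.152, 0.003], [-0.004, 0.006, -1.0]]
force: [-0.2, -0.3, 0.6]
width: -0.0001
time_s: 10.47
eef_pos: [0.4722, -0.0968, 0.1213]
orientation: [[0.153, -0.988, 0.0], [-0.988, -0.153, 0.0], [-0.0, -0.0, -1.0]]
force: [0.2, 0.1, 1.0]
width: 0.0002
t 10.47 pos [ 0.4722 -0.0968  0.1213] yaw -81.2 q [-0.35  0.26  1.9   0.    0.98  1.07] w 0.2 F [0.2 0.1 1. ]
total offset/0.25: [ 0.0052 -0.0042 -0.0149] (now axes)  dist mm 4.1  turn z total: -0.0
in target yaw axes: [ 0.0052 -0.0042 -0.0149]
```

View pics/s6.png

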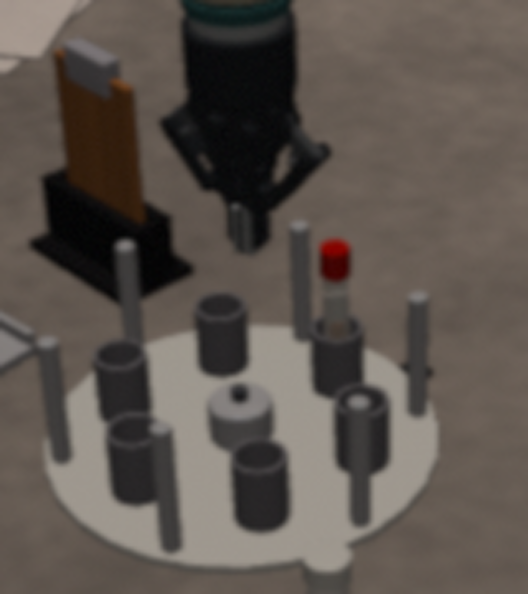

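The closed fingers at (245,235) are behind the post at (300,280), clear of everything else. Pushing along the arc.

```bash
python3 -m creep '{"offset":[[-0.03,0.015,-0.005],[-0.031,0.015,-0.005],[-0.031,0.012,-0.004],[-0.032,0.01,0],[-0.032,0.008,0],[-0.033,0.005,0],[-0.033,0.003,0],[-0.033,0,0]],"turn":[[0,0,0],[0,0,0],[0,0,0],[0,0,0],[0,0,0],[0,0,0],[0,0,0],[0,0,0]],"hand":[0,0,0,0,0,0,0,0]}';python3 go.py 0.4492 -0.0407 0.125;  python3 - <<'E'
from h import *
p=robot.capture("scene");save(p,"s7.png",(220,120,380,300),3.3)
E
```

```text
time_s: 11.18
eef_pos: [0.4493, -0.0381, 0.1265]
orientation: [[0.154, -0.988, 0.011], [-0.988, -0.154, -0.005], [0.007, -0.01, -1.0]]
force: [7.2, -7.3, -2.3]
width: 0.0
t 11.18 pos [ 0.4493 -0.0381  0.1265] yaw -81.16 q [-0.24  0.2   1.97 -0.    0.96  1.18] w 0.0 F [ 7.2 -7.3 -2.3]
total offset/0.25: [0.0103 0.002  0.0059] (now axes)  dist mm 3.0  turn z total: -0.0
in target yaw axes: [0.0103 0.002  0.0058]
```

View pics/s7.png

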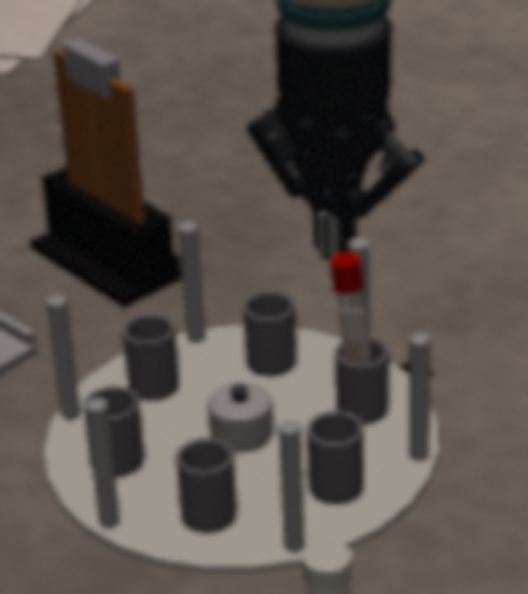

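The deck has turned about 20°, with the tube still upright in its cup. Continuing.

```bash
python3 -m creep '{"offset":[[-0.033,-0.002,0],[-0.033,-0.004,0],[-0.033,-0.006,0],[-0.032,-0.009,0],[-0.032,-0.011,0],[-0.031,-0.013,0],[-0.015,-0.007,0],[0,0,0]],"turn":[[0,0,0],[0,0,0],[0,0,0],[0,0,0],[0,0,0],[0,0,0],[0,0,0],[0,0,0]],"hand":[0,0,0,0,0,0,0,0]}';python3 go.py 0.4535 0.013 0.125;  python3 - <<'E'
from h import *
p=robot.capture("scene");save(p,"s8.png",(220,120,380,300),3.3)
E
```

```text
time_s: 11.9
eef_pos: [0.4499, 0.0182, 0.1244]
orientation: [[0.154, -0.988, -0.001], [-0.988, -0.154, 0.0], [-0.001, 0.0, -1.0]]
force: [0.3, 0.5, -0.3]
width: -0.0001
t 11.9 pos [0.4499 0.0182 0.1244] yaw -81.13 q [-0.11  0.21  1.96  0.    0.97  1.3 ] w -0.1 F [ 0.3  0.5 -0.3]
total offset/0.25: [ 0.0229 -0.011  -0.0022] (now axes)  dist mm 6.4  turn z total: -0.0
in target yaw axes: [ 0.0229 -0.011  -0.0022]
```

View pics/s8.png

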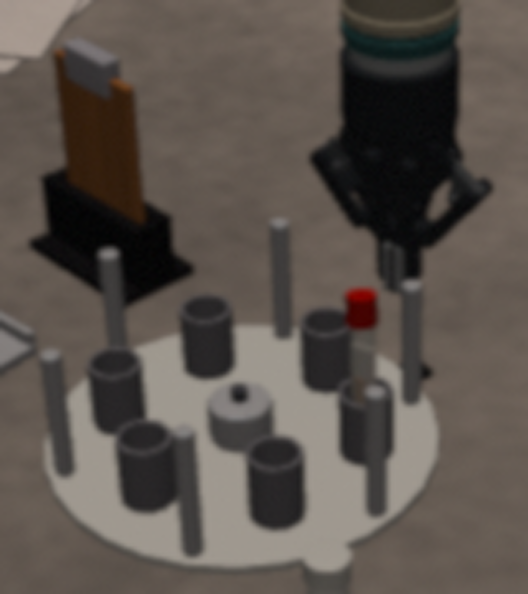

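```bash
python3 -m creep '{"offset":[[0,0,0],[0,0,0],[0,0,0],[0,0,0]],"turn":[[0,0,0],[0,0,0],[0,0,0],[0,0,0]],"hand":[0,0,0,0]}';  python3 - <<'E'
from h import *
p=robot.capture("scene");save(p,"s9.png",(220,120,380,300),3.3)
E
```

```text
time_s: 12.28
eef_pos: [0.45, 0.0167, 0.1245]
orientation: [[0.152, -0.988, -0.0], [-0.988, -0.152, -0.0], [0.0, 0.0, -1.0]]
force: [0.4, 0.2, -0.1]
width: -0.0001
```

View pics/s9.png

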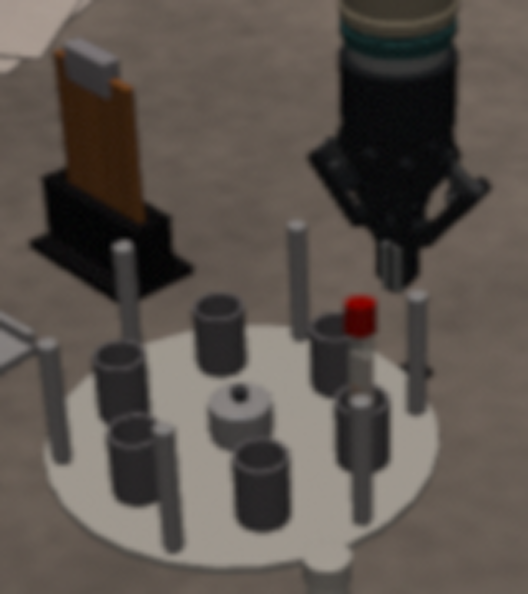

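The deck settled by itself at the next stop: posts are back at (418,297) and (298,228) in the crop, and tube1 stands upright at stop1. Rising and re-measuring the rack.

```bash
cat > reds.py <<'E'
from h import *
a=robot.capture("scene");b=robot.capture("top")
def reds(p):
    h=cv2.cvtColor(p["color"],cv2.COLOR_RGB2HSV)
    m=(((h[...,0]<8)|(h[...,0]>172))&(h[...,1]>170)&(h[...,2]>70)).astype(np.uint8)
    n,l,st,c=cv2.connectedComponentsWithStats(m)
    return [(c[i],st[i]) for i in range(1,n) if st[i][4]>20 and st[i][4]<2000 and st[i][1]>150]
for c,s in reds(b): print("top",np.round(c,1),s[4],np.round(atz(b,*c,.115),4), "at carousel h",np.round(atz(b,*c,.137),4))
for c,s in reds(a): print("scene",np.round(c,1),s[4],np.round(atz(a,*c,.109),4))
save(b,"t_now.png",(140,170,410,345),2.9)
E
python3 -m creep '{"offset":[[0,0,-0.06],[0,0,-0.12],[0,0,-0.14],[0,0,-0.12],[0,0,-0.08],[0,0,0]],"turn":[[0,0,0],[0,0,0],[0,0,0],[0,0,0],[0,0,0],[0,0,0]],"hand":[10,20,30,42,42,42]}'; python3 reds.py; python3 go.py 0.4778 0.2788 0.25
```

```text
time_s: 12.83
eef_pos: [0.4527, 0.0166, 0.2592]
orientation: [[0.152, -0.988, 0.01], [-0.988, -0.153, -0.001], [0.003, -0.009, -1.0]]
force: [0.7, -0.6, 0.9]
width: 0.0418
top [196.9 252.1] 99 [0.5218 0.2841 0.115 ] at carousel h [0.5185 0.2785 0.137 ]
top [199.1 273.1] 94 [0.4775 0.2774 0.115 ] at carousel h [0.4751 0.272  0.137 ]
scene [328.8 212.2] 38 [0.4936 0.0193 0.109 ]
scene [437.6 251.2] 60 [0.4691 0.2741 0.109 ]
scene [429.1 263.8] 69 [0.5132 0.2815 0.109 ]
t 12.93 pos [0.4502 0.0169 0.255 ] yaw -81.23 q [-0.12  0.09  1.75 -0.    1.3   1.3 ] w 41.6 F [-0.1 -0.5 -0.2]
total offset/0.25: [-1.0186 -0.2689  0.0198] (now axes)  dist mm 263.4  turn z total: -0.0
in target yaw axes: [-1.0186 -0.2689  0.0199]
```

View pics/t_now.png

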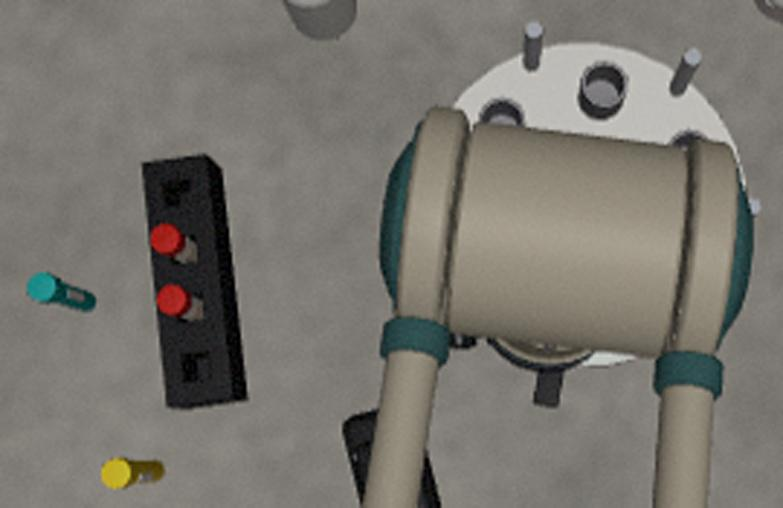

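```bash
python3 -m creep '{"offset":[[-0.08,-0.02,0],[-0.15,-0.04,0],[-0.155,-0.04,0.005],[-0.155,-0.04,0.005],[-0.155,-0.04,0.005],[-0.15,-0.04,0.005],[-0.12,-0.035,0],[-0.053,-0.014,0]],"turn":[[0,0,0],[0,0,0],[0,0,0],[0,0,0],[0,0,0],[0,0,0],[0,0,0],[0,0,0]],"hand":[42,42,42,42,42,42,42,42]}'; python3 -m creep '{"offset":[[0,0,0],[0,0,0],[0,0,0]],"turn":[[0,0,0],[0,0,0],[0,0,0]],"hand":[42,42,42]}'; python3 - <<'E'
from h import *
s=robot.get_state();p=robot.capture("wrist");save(p,"w10.png"); T=wristpose(p,s)
h=cv2.cvtColor(p["color"],cv2.COLOR_RGB2HSV)
m=(((h[...,0]<8)|(h[...,0]>172))&(h[...,1]>150)&(h[...,2]>60)).astype(np.uint8)
n,l,st,c=cv2.connectedComponentsWithStats(m)
for i in range(1,n):
    if st[i][4]>150: print(st[i],np.round(c[i],1),np.round(atz(p,*c[i],.113,T),4))
E
python3 go.py 0.4775 0.2788 0.114 -81.2
```

```text
time_s: 13.6
eef_pos: [0.4769, 0.2823, 0.247]
orientation: [[0.156, -0.988, -0.003], [-0.988, -0.156, 0.0], [-0.001, 0.003, -1.0]]
force: [0.2, -0.2, 0.1]
width: 0.0419
time_s: 13.85
eef_pos: [0.477, 0.2773, 0.2485]
orientation: [[0.152, -0.988, -0.002], [-0.988, -0.152, -0.002], [0.002, 0.002, -1.0]]
force: [-0.6, -0.6, -0.3]
width: 0.0423
[302 152  32  34 827] [317.9 168.5] [0.5212 0.2861 0.113 ]
[303 213  31  35 828] [317.9 230. ] [0.4776 0.2794 0.113 ]
t 13.9 pos [0.4772 0.2772 0.2489] yaw -81.28 q [ 0.4   0.25  1.57 -0.    1.33  1.82] w 42.1 F [ 0.1  1.  -0.5]
total offset/0.25: [-0.007  -0.003   0.5396] (now axes)  dist mm 134.9  turn z total: -0.0009
in target yaw axes: [-0.0063 -0.0021  0.5396]
```

View pics/w10.png

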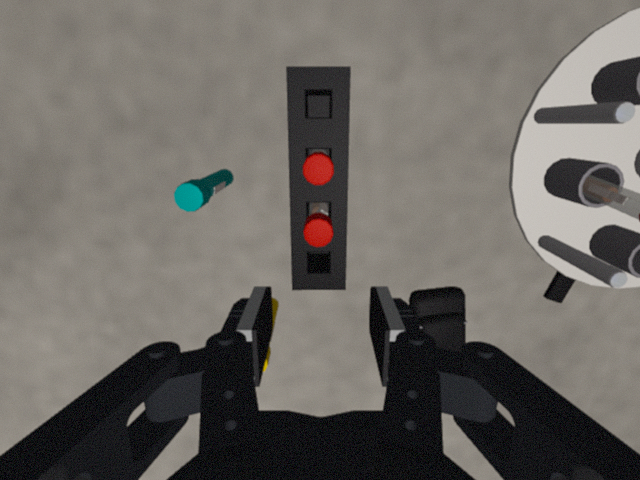

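```bash
python3 -m creep '{"offset":[[-0.003,0,0.1],[-0.003,0,0.12],[0,0,0.12],[0,0,0.1],[0,0,0.06],[0,0,0.038],[0,0,0],[0,0,0]],"turn":[[0,0,0],[0,0,0],[0,0,0],[0,0,0],[0,0,0],[0,0,0],[0,0,0],[0,0,0]],"hand":[42,42,42,42,42,42,42,42]}'; python3 -m creep '{"offset":[[0,0,0],[0,0,0],[0,0,0],[0,0,0],[0,0,0],[0,0,0]],"turn":[[0,0,0],[0,0,0],[0,0,0],[0,0,0],[0,0,0],[0,0,0]],"hand":[12,12,12,12,12,12]}'; python3 go.py 0.4843 -0.0095 0.28
```

```text
time_s: 14.57
eef_pos: [0.4778, 0.2795, 0.1154]
orientation: [[0.152, -0.988, 0.0], [-0.988, -0.152, -0.0], [0.0, -0.0, -1.0]]
force: [-0.5, -0.2, 0.3]
width: 0.0421
time_s: 15.07
eef_pos: [0.4785, 0.2804, 0.1166]
orientation: [[0.153, -0.988, 0.003], [-0.988, -0.153, 0.0], [0.0, -0.003, -1.0]]
force: [0.5, -1.2, 7.2]
width: 0.0204
t 15.07 pos [0.4785 0.2804 0.1166] yaw -81.18 q [ 0.41  0.36  1.76 -0.    1.02  1.82] w 20.4 F [ 0.5 -1.2  7.2]
total offset/0.25: [ 1.1496  0.1528 -0.6538] (now axes)  dist mm 332.8  turn z total: -0.0
in target yaw axes: [ 1.1495  0.155  -0.6534]
```

```bash
python3 -m creep '{"offset":[[0,0,-0.03],[0,0,-0.06],[0,0,-0.09],[0,0,-0.12],[0,0,-0.12],[0,0,-0.12],[0,0,-0.1],[0,0,-0.03]],"turn":[[0,0,0],[0,0,0],[0,0,0],[0,0,0],[0,0,0],[0,0,0],[0,0,0],[0,0,0]],"hand":[12,12,12,12,12,12,12,12]}'; python3 go.py 0.4843 -0.0095 0.28; python3 - <<'E'
from h import *
p=robot.capture("scene");save(p,"s11.png",(200,130,520,370),2.4)
E
```

```text
time_s: 15.73
eef_pos: [0.4789, 0.2813, 0.2875]
orientation: [[0.153, -0.988, 0.008], [-0.988, -0.153, 0.004], [-0.002, -0.008, -1.0]]
force: [1.5, 0.3, -0.5]
width: 0.0199
t 15.73 pos [0.4789 0.2813 0.2875] yaw -81.19 q [0.41 0.23 1.5  0.   1.41 1.82] w 19.9 F [ 1.5  0.3 -0.5]
total offset/0.25: [1.1528 0.1568 0.0258] (now axes)  dist mm 290.9  turn z total: -0.0
in target yaw axes: [1.1528 0.1566 0.0299]
```

View pics/s11.png

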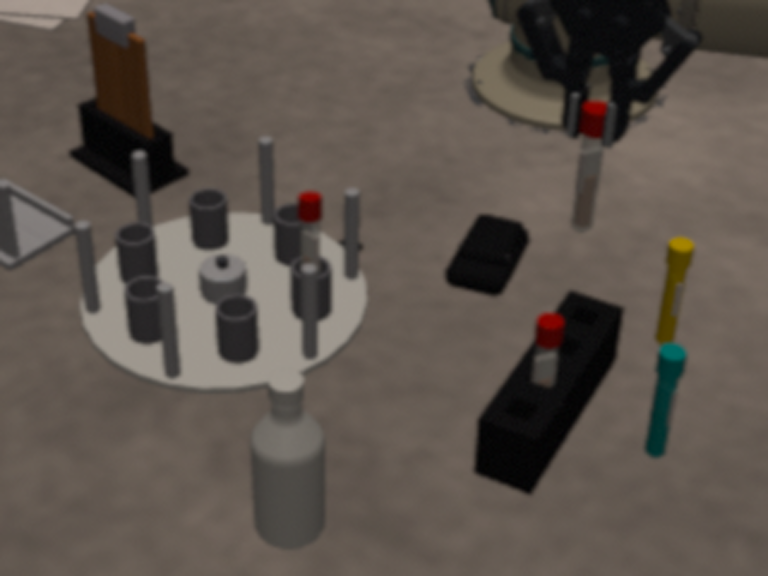

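Tube2 is gripped upright, one tube is left in the rack, and tube1 stands at stop1. Moving over the loading place.

```bash
python3 -m creep '{"offset":[[0.06,0.006,0],[0.12,0.016,0],[0.15,0.022,0],[0.15,0.022,0],[0.15,0.022,0],[0.15,0.022,0],[0.15,0.021,0.01],[0.12,0.016,0.015]],"turn":[[0,0,0],[0,0,0],[0,0,0],[0,0,0],[0,0,0],[0,0,0],[0,0,0],[0,0,0]],"hand":[12,12,12,12,12,12,12,12]}';python3 -m creep '{"offset":[[0.07,0.008,0],[0.033,0,0],[0,0,0.06],[0,0,0.1],[0,0,0.1],[0,0,0.06],[0,0,0],[0,0,0]],"turn":[[0,0,0],[0,0,0],[0,0,0],[0,0,0],[0,0,0],[0,0,0],[0,0,0],[0,0,0]],"hand":[12,12,12,12,12,12,12,12]}'; python3 go.py 0.4845 -0.0095 0.139; python3 - <<'E'
from h import *
w=robot.capture("wrist");save(w,"w12.png")
p=robot.capture("scene");save(p,"s12.png",(270,140,390,260),5)
E
```

```text
time_s: 16.45
eef_pos: [0.4801, 0.013, 0.2749]
orientation: [[0.152, -0.988, -0.002], [-0.988, -0.152, -0.001], [0.0, 0.002, -1.0]]
force: [-0.1, 0.0, -0.8]
width: 0.0202
time_s: 17.12
eef_pos: [0.4824, -0.0096, 0.1951]
orientation: [[0.153, -0.988, -0.003], [-0.988, -0.153, 0.001], [-0.001, 0.003, -1.0]]
force: [0.7, 0.4, 0.5]
width: 0.0202
t 17.12 pos [ 0.4824 -0.0096  0.1951] yaw -81.17 q [-0.16  0.18  1.79  0.    1.17  1.25] w 20.2 F [0.7 0.4 0.5]
total offset/0.25: [ 0.0012 -0.0092  0.2245] (now axes)  dist mm 56.2  turn z total: -0.0
in target yaw axes: [ 0.0008 -0.0085  0.2246]
```

View pics/s12.png

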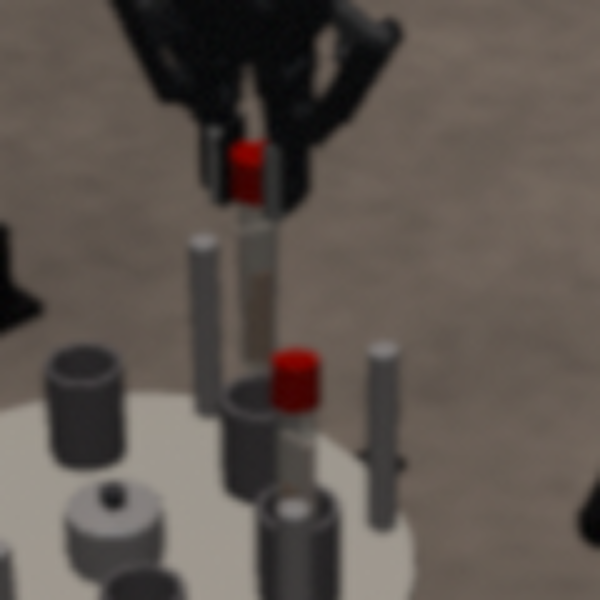

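View pics/w12.png

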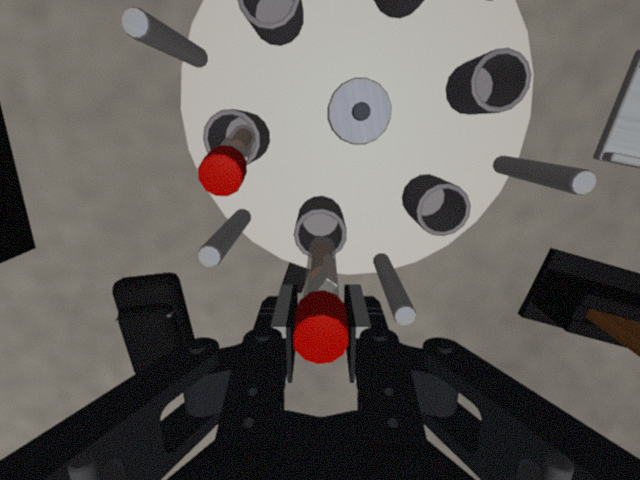

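The foot is above the empty cup, aligned in both views. I'll lower it with a 2 mm correction forward.

```bash
python3 -m creep '{"offset":[[0,-0.008,0.05],[0,0,0.06],[0,0,0.05],[0,0,0.035],[0,0,0.015],[0,0,0.008],[0,0,0.004],[0,0,0]],"turn":[[0,0,0],[0,0,0],[0,0,0],[0,0,0],[0,0,0],[0,0,0],[0,0,0],[0,0,0]],"hand":[12,12,12,12,12,12,12,12]}';python3 -m creep '{"offset":[[0,0,0.003],[0,0,0.003],[0,0,0]],"turn":[[0,0,0],[0,0,0],[0,0,0]],"hand":[12,12,12]}'; python3 go.py 0.4843 -0.0095 0.137
```

```text
time_s: 17.88
eef_pos: [0.4856, -0.0102, 0.1413]
orientation: [[0.153, -0.988, 0.001], [-0.988, -0.153, -0.0], [0.0, -0.001, -1.0]]
force: [-0.0, -0.0, -0.1]
width: 0.0199
time_s: 18.13
eef_pos: [0.4853, -0.0102, 0.1395]
orientation: [[0.153, -0.988, 0.001], [-0.988, -0.153, -0.0], [0.0, -0.001, -1.0]]
force: [-0.2, 1.1, -0.2]
width: 0.0202
t 18.13 pos [ 0.4853 -0.0102  0.1395] yaw -81.21 q [-0.16  0.24  1.87 -0.    1.03  1.25] w 20.2 F [-0.2  1.1 -0.2]
total offset/0.25: [-0.0033  0.0036  0.0101] (now axes)  dist mm 2.8  turn z total: -0.0
in target yaw axes: [-0.0033  0.0036  0.0101]
```

Lower about 1 mm to touch the floor, release, and rise.

```bash
python3 -m creep '{"offset":[[0,0,0.003],[0,0,0.003],[0,0,0]],"turn":[[0,0,0],[0,0,0],[0,0,0]],"hand":[12,12,12]}'; python3 -m creep '{"offset":[[0,0,0],[0,0,0],[0,0,0],[0,0,0],[0,0,-0.03],[0,0,-0.06],[0,0,-0.1],[0,0,-0.1]],"turn":[[0,0,0],[0,0,0],[0,0,0],[0,0,0],[0,0,0],[0,0,0],[0,0,0],[0,0,0]],"hand":[26,32,38,38,38,38,38,38]}'; python3 - <<'E'
from h import *
p=robot.capture("scene");save(p,"s13.png",(270,140,390,260),5)
E
python3 go.py 0.4734 -0.0979 0.125
```

```text
time_s: 18.38
eef_pos: [0.4858, -0.0102, 0.1386]
orientation: [[0.153, -0.988, 0.002], [-0.988, -0.153, -0.0], [0.0, -0.002, -1.0]]
force: [-0.1, 0.7, 5.9]
width: 0.0202
time_s: 19.05
eef_pos: [0.4845, -0.0101, 0.2109]
orientation: [[0.153, -0.988, -0.002], [-0.988, -0.153, 0.0], [-0.001, 0.002, -1.0]]
force: [1.3, 0.4, -0.5]
width: 0.0374
t 19.1 pos [ 0.4879 -0.0105  0.2163] yaw -81.2 q [-0.16  0.17  1.75 -0.    1.21  1.25] w 37.9 F [ 1.7 -0.2  3.1]
total offset/0.25: [0.3355 0.1137 0.3651] (now axes)  dist mm 127.2  turn z total: -0.0
in target yaw axes: [0.3365 0.1106 0.3651]
```

View pics/s13.png

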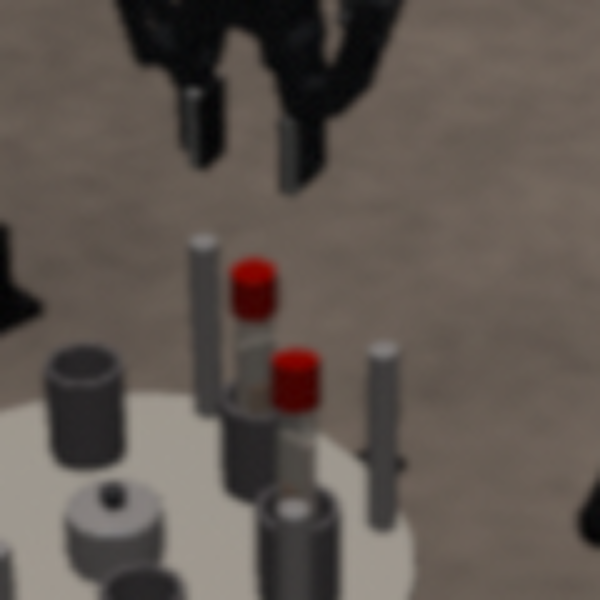

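Tube2 stands upright in the loading cup. Same push again.

```bash
python3 -m creep '{"offset":[[0.08,0.025,0],[0.13,0.045,0],[0.1,0.03,0],[0.026,0.005,0],[0,0,0.12],[0,0,0.12],[0,0,0.08],[0,0,0.025]],"turn":[[0,0,0],[0,0,0],[0,0,0],[0,0,0],[0,0,0],[0,0,0],[0,0,0],[0,0,0]],"hand":[20,10,0,0,0,0,0,0]}';python3 -m creep '{"offset":[[0,0,0],[0,0,0]],"turn":[[0,0,0],[0,0,0]],"hand":[0,0]}'; python3 go.py 0.4734 -0.0979 0.125
```

```text
time_s: 19.77
eef_pos: [0.47, -0.0961, 0.1213]
orientation: [[0.152, -0.988, -0.006], [-0.988, -0.152, 0.002], [-0.003, 0.005, -1.0]]
force: [-0.5, -0.4, 0.0]
width: 0.0002
time_s: 19.93
eef_pos: [0.4727, -0.0971, 0.1247]
orientation: [[0.153, -0.988, 0.001], [-0.988, -0.153, -0.0], [0.0, -0.001, -1.0]]
force: [0.5, -0.5, 0.6]
width: -0.0002
t 19.93 pos [ 0.4727 -0.0971  0.1247] yaw -81.19 q [-0.35  0.25  1.9   0.    0.99  1.07] w -0.2 F [ 0.5 -0.5  0.6]
total offset/0.25: [ 0.0036 -0.0021 -0.0014] (now axes)  dist mm 1.1  turn z total: -0.0
in target yaw axes: [ 0.0036 -0.0021 -0.0014]
```

```bash
python3 -m creep '{"offset":[[-0.03,0.015,0],[-0.031,0.015,0],[-0.031,0.012,0],[-0.032,0.01,0],[-0.032,0.008,0],[-0.033,0.005,0],[-0.033,0.003,0],[-0.033,0,0]],"turn":[[0,0,0],[0,0,0],[0,0,0],[0,0,0],[0,0,0],[0,0,0],[0,0,0],[0,0,0]],"hand":[0,0,0,0,0,0,0,0]}';python3 -m creep '{"offset":[[-0.033,-0.002,0],[-0.033,-0.004,0],[-0.033,-0.006,0],[-0.032,-0.009,0],[-0.032,-0.011,0],[-0.031,-0.013,0],[-0.015,-0.007,0],[0,0,0]],"turn":[[0,0,0],[0,0,0],[0,0,0],[0,0,0],[0,0,0],[0,0,0],[0,0,0],[0,0,0]],"hand":[0,0,0,0,0,0,0,0]}';python3 -m creep '{"offset":[[0,0,0],[0,0,0],[0,0,0],[0,0,0]],"turn":[[0,0,0],[0,0,0],[0,0,0],[0,0,0]],"hand":[0,0,0,0]}'; python3 - <<'E'
from h import *
p=robot.capture("scene");save(p,"s14.png",(220,120,380,300),3.3)
E
```

```text
time_s: 20.6
eef_pos: [0.4498, -0.0384, 0.1262]
orientation: [[0.154, -0.988, 0.012], [-0.988, -0.154, -0.006], [0.007, -0.011, -1.0]]
force: [7.8, -6.7, -1.4]
width: 0.0002
time_s: 21.27
eef_pos: [0.4501, 0.018, 0.124]
orientation: [[0.154, -0.988, -0.0], [-0.988, -0.154, 0.0], [-0.0, 0.0, -1.0]]
force: [-0.7, 0.1, 0.6]
width: -0.0001
time_s: 21.6
eef_pos: [0.4503, 0.0165, 0.124]
orientation: [[0.152, -0.988, -0.0], [-0.988, -0.152, -0.0], [0.0, 0.0, -1.0]]
force: [0.4, 0.1, 0.2]
width: -0.0
```

View pics/s14.png

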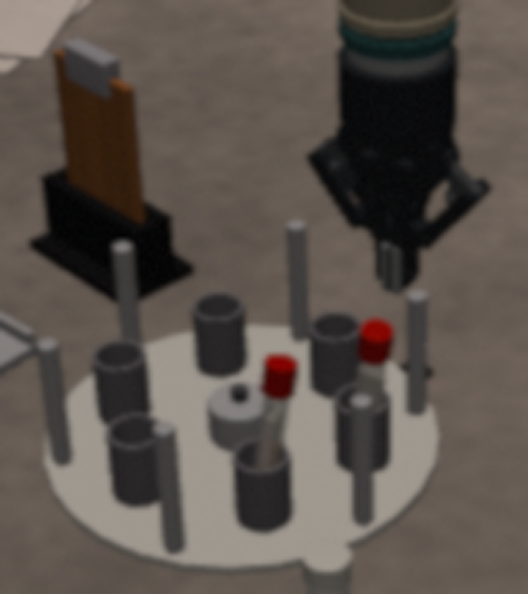

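The carousel is at the second stop. Both tubes are in their cups but now lean a little against the rims, cap at (280,375) and (375,340). I'll push slower next time. Rising and re-measuring the rack.

```bash
python3 -m creep '{"offset":[[0,0,-0.06],[0,0,-0.12],[0,0,-0.14],[0,0,-0.12],[0,0,-0.08],[0,0,0]],"turn":[[0,0,0],[0,0,0],[0,0,0],[0,0,0],[0,0,0],[0,0,0]],"hand":[10,20,30,42,42,42]}'; python3 reds.py; python3 go.py 0.5222 0.2855 0.25
```

```text
time_s: 22.15
eef_pos: [0.453, 0.0163, 0.2586]
orientation: [[0.152, -0.988, 0.01], [-0.988, -0.152, -0.001], [0.003, -0.009, -1.0]]
force: [0.8, 0.0, 0.5]
width: 0.0424
top [310.  208.9] 43 [0.6172 0.047  0.115 ] at carousel h [0.6117 0.0468 0.137 ]
top [196.8 252. ] 96 [0.522  0.2843 0.115 ] at carousel h [0.5186 0.2787 0.137 ]
scene [333.3 221.1] 59 [0.514 0.048 0.109]
scene [303.8 230.7] 44 [0.5791 0.022  0.109 ]
scene [429.1 263.8] 69 [0.5133 0.2816 0.109 ]
t 22.25 pos [0.4505 0.0166 0.2545] yaw -81.23 q [-0.12  0.09  1.75 -0.    1.3   1.3 ] w 41.7 F [-0.6  0.7  0.2]
total offset/0.25: [-1.0192 -0.4474  0.018 ] (now axes)  dist mm 278.3  turn z total: -0.0
in target yaw axes: [-1.0192 -0.4474  0.0179]
```

View pics/t_now.png

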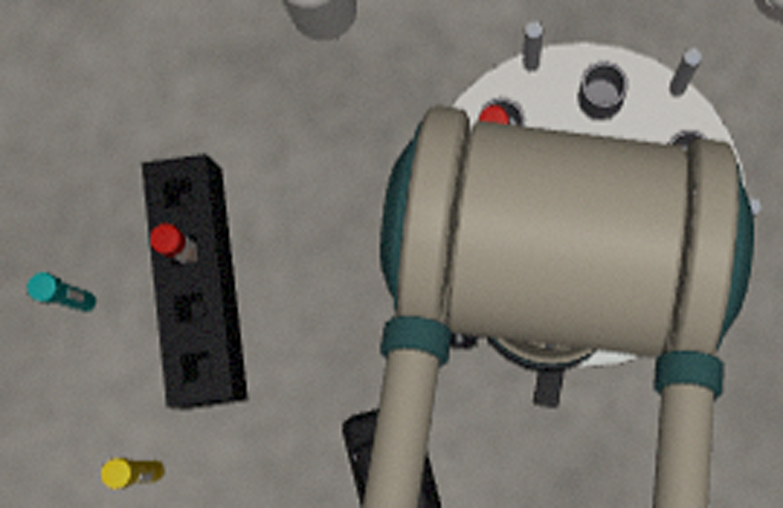

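The rack is unmoved and tube3 is at (168,240) in the crop. Going there.

```bash
python3 -m creep '{"offset":[[-0.08,-0.035,0],[-0.15,-0.065,0],[-0.15,-0.065,0.005],[-0.15,-0.065,0.005],[-0.15,-0.065,0.005],[-0.15,-0.065,0.003],[-0.12,-0.055,0],[-0.069,-0.033,0]],"turn":[[0,0,0],[0,0,0],[0,0,0],[0,0,0],[0,0,0],[0,0,0],[0,0,0],[0,0,0]],"hand":[42,42,42,42,42,42,42,42]}'; python3 -m creep '{"offset":[[0,0,0],[0,0,0],[0,0,0]],"turn":[[0,0,0],[0,0,0],[0,0,0]],"hand":[42,42,42]}'; python3 - <<'E'
from h import *
s=robot.get_state();p=robot.capture("wrist");save(p,"w15.png"); T=wristpose(p,s)
h=cv2.cvtColor(p["color"],cv2.COLOR_RGB2HSV)
m=(((h[...,0]<8)|(h[...,0]>172))&(h[...,1]>150)&(h[...,2]>60)).astype(np.uint8)
n,l,st,c=cv2.connectedComponentsWithStats(m)
for i in range(1,n):
    if st[i][4]>150: print(st[i],np.round(c[i],1),np.round(atz(p,*c[i],.113,T),4))
E
python3 go.py 0.5218 0.286 0.114 -81.2
```

```text
time_s: 22.92
eef_pos: [0.5217, 0.289, 0.2467]
orientation: [[0.155, -0.988, -0.004], [-0.988, -0.155, 0.0], [-0.001, 0.004, -1.0]]
force: [0.3, -0.2, -0.2]
width: 0.042
time_s: 23.17
eef_pos: [0.5211, 0.2846, 0.2479]
orientation: [[0.153, -0.988, -0.003], [-0.988, -0.153, -0.002], [0.002, 0.004, -1.0]]
force: [0.4, -0.4, 0.5]
width: 0.042
[304 213  30  34 832] [318.5 229.7] [0.5221 0.2862 0.113 ]
[602 235  38  34 937] [623.3 250.4] [0.5407 0.062  0.113 ]
t 23.22 pos [0.5213 0.2843 0.2484] yaw -81.26 q [ 0.38  0.31  1.48 -0.    1.36  1.8 ] w 41.6 F [ 0.  -0.5 -0.2]
total offset/0.25: [-0.0072 -0.0044  0.5378] (now axes)  dist mm 134.5  turn z total: -0.0007
in target yaw axes: [-0.0065 -0.003   0.5378]
```

View pics/w15.png

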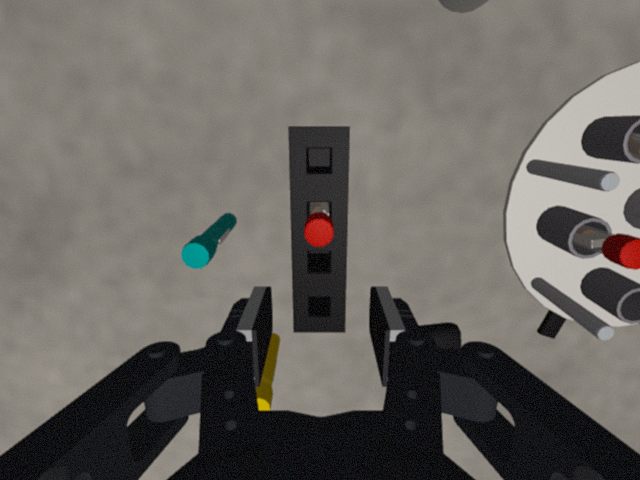

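```bash
python3 -m creep '{"offset":[[-0.003,-0.002,0.1],[-0.003,0,0.12],[0,0,0.12],[0,0,0.1],[0,0,0.06],[0,0,0.038],[0,0,0],[0,0,0]],"turn":[[0,0,0],[0,0,0],[0,0,0],[0,0,0],[0,0,0],[0,0,0],[0,0,0],[0,0,0]],"hand":[42,42,42,42,42,42,42,42]}'; python3 -m creep '{"offset":[[0,0,0],[0,0,0],[0,0,0],[0,0,0],[0,0,0],[0,0,0]],"turn":[[0,0,0],[0,0,0],[0,0,0],[0,0,0],[0,0,0],[0,0,0]],"hand":[12,12,12,12,12,12]}'; python3 go.py 0.4843 -0.0095 0.28
```

```text
time_s: 23.88
eef_pos: [0.5225, 0.2865, 0.1154]
orientation: [[0.152, -0.988, 0.0], [-0.988, -0.152, -0.0], [0.0, -0.0, -1.0]]
force: [0.7, -0.3, 0.3]
width: 0.0418
time_s: 24.38
eef_pos: [0.5234, 0.2874, 0.1167]
orientation: [[0.153, -0.988, 0.003], [-0.988, -0.153, 0.0], [0.0, -0.003, -1.0]]
force: [-0.9, -0.7, 6.8]
width: 0.02
t 24.38 pos [0.5234 0.2874 0.1167] yaw -81.18 q [ 0.39  0.41  1.66 -0.    1.06  1.8 ] w 20.0 F [-0.9 -0.7  6.8]
total offset/0.25: [ 1.1495  0.3346 -0.6539] (now axes)  dist mm 341.1  turn z total: -0.0
in target yaw axes: [ 1.1494  0.3367 -0.653 ]
```

```bash
python3 -m creep '{"offset":[[0,0,-0.03],[0,0,-0.06],[0,0,-0.09],[0,0,-0.12],[0,0,-0.12],[0,0,-0.12],[0,0,-0.1],[0,0,-0.03]],"turn":[[0,0,0],[0,0,0],[0,0,0],[0,0,0],[0,0,0],[0,0,0],[0,0,0],[0,0,0]],"hand":[12,12,12,12,12,12,12,12]}'; python3 go.py 0.4845 -0.0095 0.28; python3 - <<'E'
from h import *
p=robot.capture("scene");save(p,"s16.png",(200,130,520,370),2.4)
E
```

```text
time_s: 25.05
eef_pos: [0.5238, 0.2882, 0.2876]
orientation: [[0.153, -0.988, 0.008], [-0.988, -0.153, 0.003], [-0.002, -0.008, -1.0]]
force: [0.7, 0.1, 0.8]
width: 0.0204
t 25.05 pos [0.5238 0.2882 0.2876] yaw -81.19 q [0.39 0.29 1.41 0.   1.44 1.8 ] w 20.4 F [0.7 0.1 0.8]
total offset/0.25: [1.1529 0.338  0.0252] (now axes)  dist mm 300.4  turn z total: -0.0
in target yaw axes: [1.1528 0.3378 0.0306]
```

View pics/s16.png

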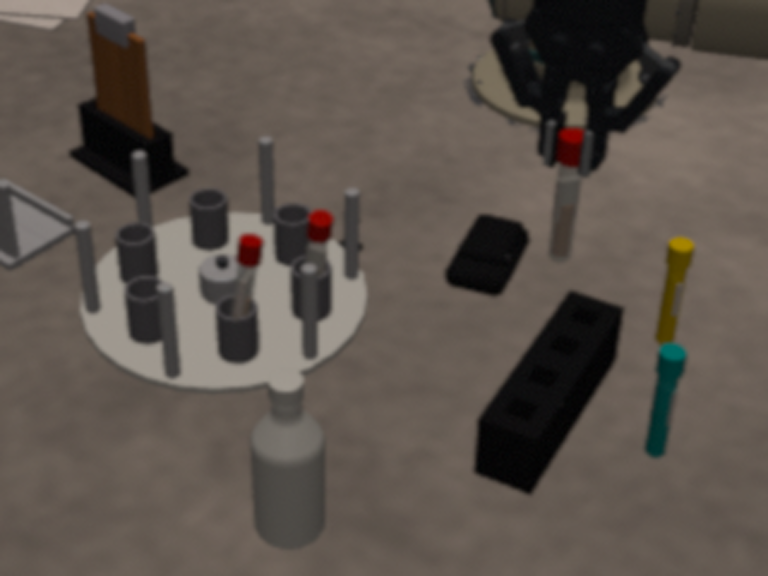

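Tube3 is gripped upright and the rack is empty now. Moving over the loading place.

```bash
python3 -m creep '{"offset":[[0.06,0.015,0],[0.12,0.035,0],[0.15,0.045,0],[0.15,0.045,0],[0.15,0.045,0],[0.15,0.045,0],[0.15,0.044,0.01],[0.12,0.035,0.015]],"turn":[[0,0,0],[0,0,0],[0,0,0],[0,0,0],[0,0,0],[0,0,0],[0,0,0],[0,0,0]],"hand":[12,12,12,12,12,12,12,12]}';python3 -m creep '{"offset":[[0.07,0.014,0],[0.033,0.007,0],[0,0,0.06],[0,0,0.1],[0,0,0.1],[0,0,0.06],[0,0,0],[0,0,0]],"turn":[[0,0,0],[0,0,0],[0,0,0],[0,0,0],[0,0,0],[0,0,0],[0,0,0],[0,0,0]],"hand":[12,12,12,12,12,12,12,12]}'; python3 go.py 0.4845 -0.0095 0.139; python3 - <<'E'
from h import *
w=robot.capture("wrist");save(w,"w17.png")
p=robot.capture("scene");save(p,"s17.png",(270,140,390,260),5)
E
```

```text
time_s: 25.77
eef_pos: [0.4838, 0.0132, 0.2742]
orientation: [[0.152, -0.988, -0.004], [-0.988, -0.152, -0.001], [0.0, 0.004, -1.0]]
force: [0.3, 0.2, 0.0]
width: 0.0199
time_s: 26.43
eef_pos: [0.4837, -0.0097, 0.1949]
orientation: [[0.153, -0.988, -0.004], [-0.988, -0.153, 0.001], [-0.001, 0.004, -1.0]]
force: [0.7, 0.0, 0.5]
width: 0.0203
t 26.43 pos [ 0.4837 -0.0097  0.1949] yaw -81.18 q [-0.16  0.19  1.79  0.    1.17  1.25] w 20.3 F [0.7 0.  0.5]
total offset/0.25: [ 0.     -0.004   0.2235] (now axes)  dist mm 55.9  turn z total: -0.0
in target yaw axes: [-0.0003 -0.0031  0.2235]
```

View pics/s17.png

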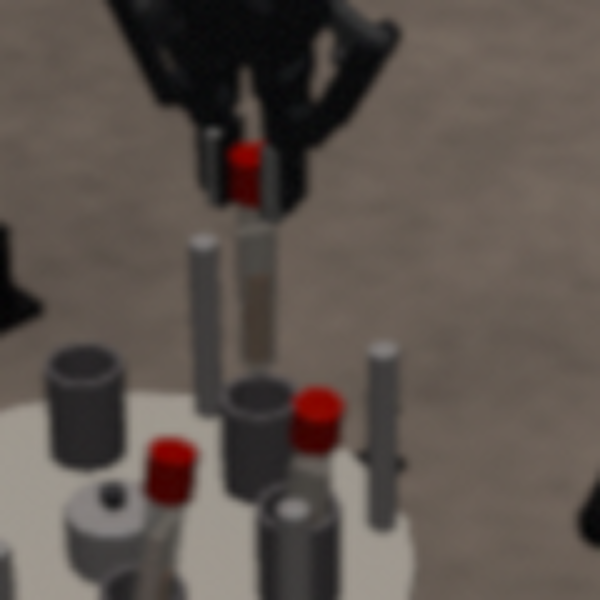

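View pics/w17.png

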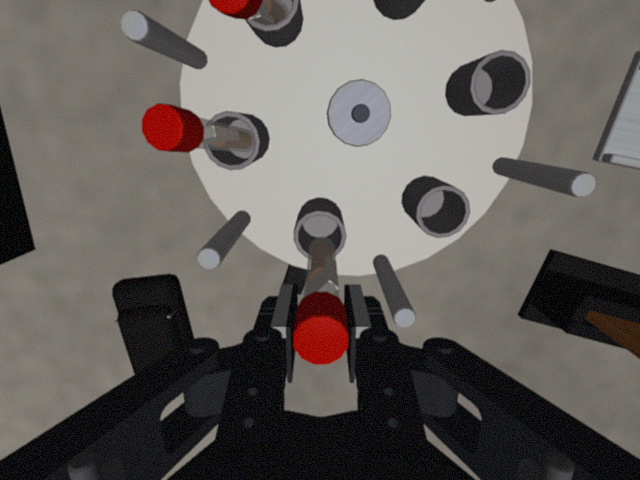

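Tube3's foot is over the empty loading cup. The leaning tubes 1 and 2 tilt outward, clear of the gripper. Lowering.

```bash
python3 -m creep '{"offset":[[0,-0.003,0.05],[0,0,0.06],[0,0,0.05],[0,0,0.035],[0,0,0.015],[0,0,0.008],[0,0,0.004],[0,0,0]],"turn":[[0,0,0],[0,0,0],[0,0,0],[0,0,0],[0,0,0],[0,0,0],[0,0,0],[0,0,0]],"hand":[12,12,12,12,12,12,12,12]}';python3 -m creep '{"offset":[[0,0,0.004],[0,0,0.004],[0,0,0.002],[0,0,0]],"turn":[[0,0,0],[0,0,0],[0,0,0],[0,0,0]],"hand":[12,12,12,12]}'; python3 go.py 0.4843 -0.0095 0.138
```

```text
time_s: 27.2
eef_pos: [0.4861, -0.0102, 0.1413]
orientation: [[0.153, -0.988, 0.001], [-0.988, -0.153, -0.0], [0.0, -0.001, -1.0]]
force: [-0.3, -0.2, -0.2]
width: 0.0204
time_s: 27.53
eef_pos: [0.486, -0.0102, 0.1388]
orientation: [[0.153, -0.988, 0.001], [-0.988, -0.153, -0.0], [0.0, -0.001, -1.0]]
force: [-0.1, 0.7, 2.6]
width: 0.0198
t 27.53 pos [ 0.486  -0.0102  0.1388] yaw -81.21 q [-0.16  0.24  1.87 -0.    1.03  1.25] w 19.8 F [-0.1  0.7  2.6]
total offset/0.25: [-0.0036  0.0064  0.0031] (now axes)  dist mm 2.0  turn z total: -0.0
in target yaw axes: [-0.0036  0.0064  0.0031]
```

It's on the floor of the cup (2.6 N). Release, rise, and look.

```bash
python3 -m creep '{"offset":[[0,0,0],[0,0,0],[0,0,0],[0,0,0],[0,0,-0.03],[0,0,-0.06],[0,0,-0.1],[0,0,-0.1]],"turn":[[0,0,0],[0,0,0],[0,0,0],[0,0,0],[0,0,0],[0,0,0],[0,0,0],[0,0,0]],"hand":[26,32,38,38,38,38,38,38]}'; python3 - <<'E'
from h import *
p=robot.capture("scene");save(p,"s18.png",(250,140,390,260),5)
E
python3 go.py 0.4734 -0.0979 0.125
```

```text
time_s: 28.2
eef_pos: [0.485, -0.01, 0.2114]
orientation: [[0.153, -0.988, -0.002], [-0.988, -0.153, 0.0], [-0.0, 0.002, -1.0]]
force: [0.7, -0.3, 0.4]
width: 0.038
t 28.25 pos [ 0.4884 -0.0105  0.2169] yaw -81.2 q [-0.16  0.17  1.75 -0.    1.21  1.25] w 37.9 F [1.  0.2 3.6]
total offset/0.25: [0.3353 0.1158 0.3674] (now axes)  dist mm 127.7  turn z total: -0.0
in target yaw axes: [0.3364 0.1127 0.3675]
```

View pics/s18.png

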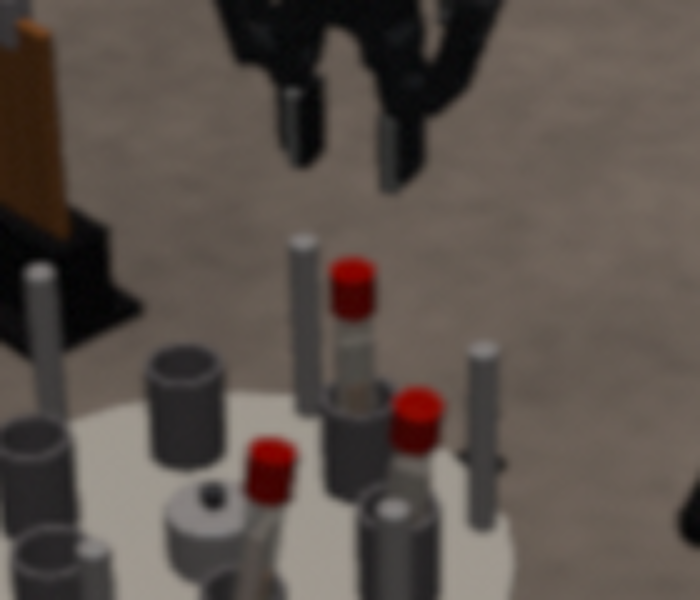

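Tube3 stands upright. Last push, slower this time.

```bash
python3 -m creep '{"offset":[[0.08,0.025,0],[0.13,0.045,0],[0.1,0.03,0],[0.026,0.005,0],[0,0,0.12],[0,0,0.12],[0,0,0.08],[0,0,0.025]],"turn":[[0,0,0],[0,0,0],[0,0,0],[0,0,0],[0,0,0],[0,0,0],[0,0,0],[0,0,0]],"hand":[20,10,0,0,0,0,0,0]}';python3 -m creep '{"offset":[[0,0,0],[0,0,0],[-0.03,0.015,0],[-0.015,0.007,0],[-0.015,0.007,0],[-0.015,0.006,0],[-0.015,0.005,0],[-0.015,0.005,0]],"turn":[[0,0,0],[0,0,0],[0,0,0],[0,0,0],[0,0,0],[0,0,0],[0,0,0],[0,0,0]],"hand":[0,0,0,0,0,0,0,0]}';python3 -m creep '{"offset":[[-0.016,0.005,0],[-0.016,0.005,0],[-0.016,0.004,0],[-0.016,0.004,0],[-0.017,0.003,0],[-0.017,0.003,0],[-0.017,0.002,0],[-0.017,0.001,0]],"turn":[[0,0,0],[0,0,0],[0,0,0],[0,0,0],[0,0,0],[0,0,0],[0,0,0],[0,0,0]],"hand":[0,0,0,0,0,0,0,0]}'; python3 go.py 0.4492 -0.0407 0.125; python3 - <<'E'
from h import *
p=robot.capture("scene");save(p,"s19.png",(220,120,380,300),3.3)
E
```

```text
time_s: 28.92
eef_pos: [0.4705, -0.096, 0.1219]
orientation: [[0.152, -0.988, -0.005], [-0.988, -0.152, 0.002], [-0.003, 0.005, -1.0]]
force: [-1.1, -0.6, -0.8]
width: -0.0
time_s: 29.58
eef_pos: [0.4588, -0.0733, 0.1255]
orientation: [[0.153, -0.988, 0.004], [-0.988, -0.153, -0.002], [0.003, -0.004, -1.0]]
force: [3.2, -3.8, 1.1]
width: 0.0001
time_s: 30.25
eef_pos: [0.4484, -0.0425, 0.1253]
orientation: [[0.153, -0.988, 0.006], [-0.988, -0.153, -0.003], [0.004, -0.006, -1.0]]
force: [5.9, -4.9, -0.9]
width: 0.0
t 30.25 pos [ 0.4484 -0.0425  0.1253] yaw -81.2 q [-0.25  0.21  1.96 -0.    0.96  1.17] w 0.0 F [ 5.9 -4.9 -0.9]
total offset/0.25: [-0.0066 -0.0042  0.0012] (now axes)  dist mm 2.0  turn z total: -0.0
in target yaw axes: [-0.0066 -0.0042  0.0012]
```

View pics/s19.png

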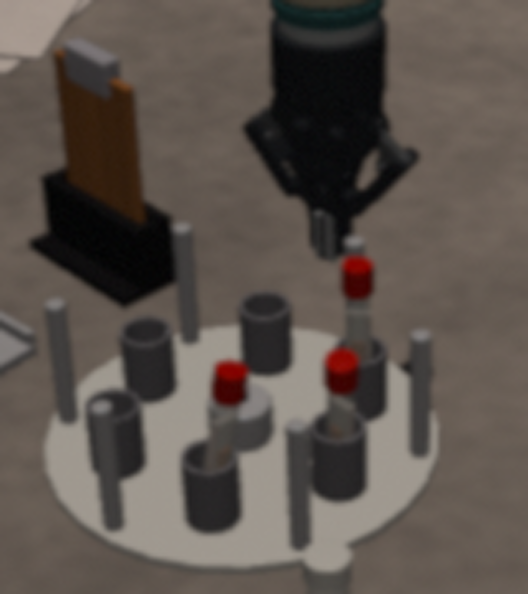

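```bash
python3 -m creep '{"offset":[[-0.018,-0.001,0],[-0.017,-0.001,0],[-0.017,-0.002,0],[-0.017,-0.002,0],[-0.017,-0.003,0],[-0.017,-0.003,0],[-0.016,-0.004,0],[-0.016,-0.004,0]],"turn":[[0,0,0],[0,0,0],[0,0,0],[0,0,0],[0,0,0],[0,0,0],[0,0,0],[0,0,0]],"hand":[0,0,0,0,0,0,0,0]}';python3 -m creep '{"offset":[[-0.016,-0.005,0],[-0.016,-0.005,0],[-0.016,-0.006,0],[-0.016,-0.006,0],[0,0,0],[0,0,0],[0,0,0],[0,0,0]],"turn":[[0,0,0],[0,0,0],[0,0,0],[0,0,0],[0,0,0],[0,0,0],[0,0,0],[0,0,0]],"hand":[0,0,0,0,0,0,0,0]}'; python3 go.py 0.4492 -0.0407 0.125; python3 - <<'E'
from h import *
p=robot.capture("scene");save(p,"s20.png",(220,120,380,300),3.3)
E
```

```text
time_s: 30.97
eef_pos: [0.4441, -0.0061, 0.124]
orientation: [[0.153, -0.988, -0.003], [-0.988, -0.153, 0.001], [-0.002, 0.003, -1.0]]
force: [0.2, 0.7, 0.6]
width: 0.0001
time_s: 31.63
eef_pos: [0.4485, 0.0093, 0.1245]
orientation: [[0.153, -0.988, -0.0], [-0.988, -0.153, -0.0], [0.0, 0.0, -1.0]]
force: [0.5, 0.4, 0.1]
width: 0.0001
t 31.63 pos [0.4485 0.0093 0.1245] yaw -81.22 q [-0.13  0.21  1.97 -0.    0.97  1.28] w 0.1 F [0.5 0.4 0.1]
total offset/0.25: [ 0.1982  0.0276 -0.0019] (now axes)  dist mm 50.0  turn z total: -0.0
in target yaw axes: [ 0.1982  0.0276 -0.0019]
```

View pics/s20.png

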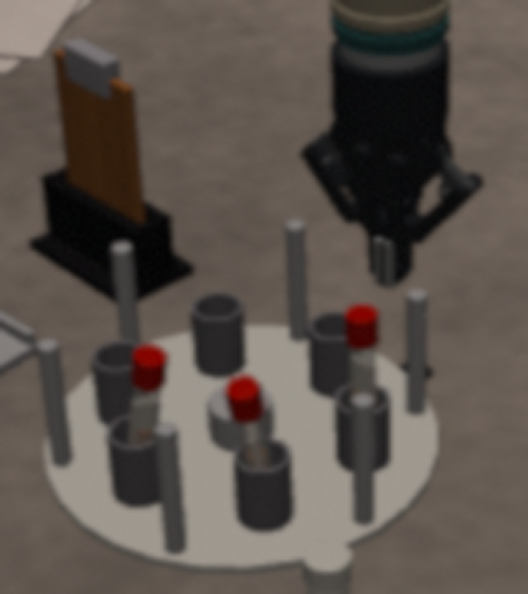

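The carousel is at the third stop: tubes at stops 3, 2 and 1, all standing in their cups. Now the clipboard. Rising, then measuring holder, board and stand.

```bash
python3 -m creep '{"offset":[[0,0,-0.06],[0,0.02,-0.12],[0,0.06,-0.15],[0,0.1,-0.15],[0,0.06,-0.12],[0,0,-0.06],[0,0,0],[0,0,0]],"turn":[[0,0,-0.05],[0,0,-0.075],[0,0,-0.075],[0,0,-0.075],[0,0,-0.075],[0,0,-0.075],[0,0,-0.075],[0,0,-0.05]],"hand":[0,10,20,30,40,40,40,40]}'; python3 - <<'E'
from h import *
a=robot.capture("scene");b=robot.capture("top")
save(b,"t21.png",(410,190,510,325),5.5)
save(a,"s21.png",(160,120,290,250),5)
for n in ["board_mid","stand"]:
    ra=robot.pinpoint(a,n); rb=robot.pinpoint(b,n)
    x,e=tri([ray(a,*ra[0]["centre"][::-1]),ray(b,*rb[0]["centre"][::-1])]); print(n,ra[0]["confidence"],rb[0]["confidence"],np.round(x,4),np.round(e,4))
E
python3 go.py 0.4448 -0.2708 0.27 0
```

```text
time_s: 32.35
eef_pos: [0.3968, -0.016, 0.2884]
orientation: [[0.853, -0.522, 0.004], [-0.522, -0.853, -0.001], [0.004, -0.001, -1.0]]
force: [0.6, -0.9, -0.5]
width: 0.0398
board_mid 0.82 0.56 [ 0.443  -0.281   0.0824] [0.0017 0.0017]
stand 0.88 0.83 [ 0.6131 -0.2864  0.008 ] [0.0015 0.0015]
t 32.65 pos [ 0.3962 -0.0155  0.2864] yaw -31.79 q [-0.22 -0.02  1.78 -0.    1.38  0.34] w 40.0 F [ 0.4 -0.4  0.6]
total offset/0.25: [0.7031 0.7655 0.0652] (now axes)  dist mm 260.4  turn z total: -0.3532
in target yaw axes: [0.1943 1.0211 0.0654]
```

View pics/t21.png

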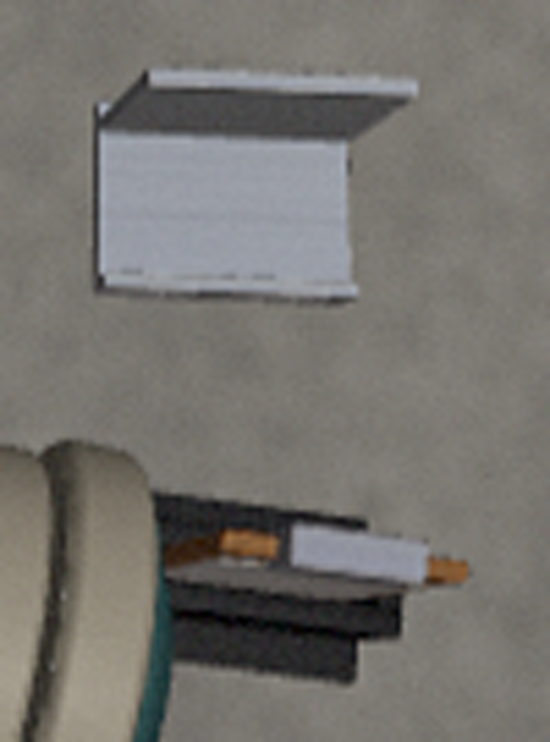

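View pics/s21.png

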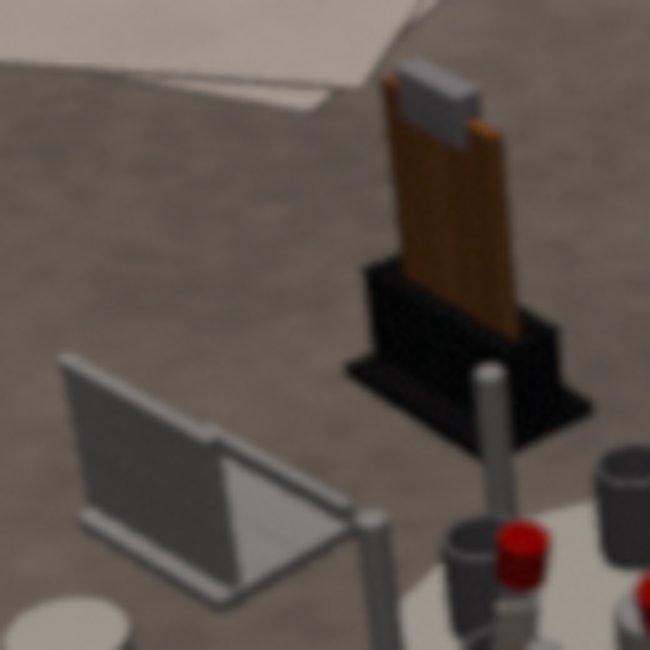

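Crops: the steel clip's top face is at (360,555) in the top crop, with brown board ends at (222,545) and (468,573). The stand's back-plate top edge runs (148,72)–(418,90), and its lip (100,285)–(357,292).

```bash
python3 - <<'E'
from h import *
b=robot.capture("top");a=robot.capture("scene")
f=lambda u,v,z: atz(b,410+(u+.5)/5.5-.5,190+(v+.5)/5.5-.5,z)[:2]
fs=lambda u,v,z: atz(a,160+(u+.5)/5-.5,120+(v+.5)/5-.5,z)[:2]
def line(p,q,n):
    d=q-p; print(n,np.round(p,4),np.round(q,4),"mid",np.round((p+q)/2,4),"len",round(np.linalg.norm(d),4),"yaw of normal",round(np.degrees(np.arctan2(d[0],-d[1])) ,1))
line(f(222,546,.183),f(468,573,.183),"board top")
line(f(295,546,.183),f(428,564,.183),"clip top")
line(f(295,525,.183),f(428,545,.183),"clip back edge");line(f(292,567,.183),f(425,584,.183),"clip front edge")
line(f(147,86,.095),f(410,97,.095),"plate front top")
line(f(150,70,.095),f(418,82,.095),"plate rear top")
line(f(100,295,.022),f(357,300,.022),"lip front top")
line(f(103,130,.01),f(348,142,.01),"plate bottom/floor")
# scene
line(fs(488,132,.183),fs(388,82,.183),"S board top")
line(fs(403,70,.183),fs(475,98,.183),"S clip")
line(fs(65,358,.095),fs(208,440,.095),"S plate top")
line(fs(215,432,.022),fs(352,508,.022),"S lip top")
E
```

```text
board top [ 0.4424 -0.2274] [ 0.4334 -0.3145] mid [ 0.4379 -0.271 ] len 0.0876 yaw of normal -5.9
clip top [ 0.4426 -0.2534] [ 0.4365 -0.3005] mid [ 0.4395 -0.2769] len 0.0475 yaw of normal -7.4
clip back edge [ 0.45   -0.2538] [ 0.4432 -0.3009] mid [ 0.4466 -0.2773] len 0.0476 yaw of normal -8.2
clip front edge [ 0.4351 -0.252 ] [ 0.4294 -0.299 ] mid [ 0.4323 -0.2755] len 0.0474 yaw of normal -7.0
plate front top [ 0.633  -0.2311] [ 0.6294 -0.3369] mid [ 0.6312 -0.284 ] len 0.1059 yaw of normal -2.0
plate rear top [ 0.6396 -0.2325] [ 0.6356 -0.3405] mid [ 0.6376 -0.2865] len 0.1081 yaw of normal -2.1
lip front top [ 0.5606 -0.2275] [ 0.5592 -0.3371] mid [ 0.5599 -0.2823] len 0.1096 yaw of normal -0.7
plate bottom/floor [ 0.6354 -0.2343] [ 0.631 -0.341] mid [ 0.6332 -0.2877] len 0.1068 yaw of normal -2.4
S board top [ 0.4668 -0.2158] [ 0.4593 -0.2905] mid [ 0.4631 -0.2531] len 0.0751 yaw of normal -5.8
S clip [ 0.4459 -0.294 ] [ 0.4458 -0.2452] mid [ 0.4458 -0.2696] len 0.0489 yaw of normal -179.9
S plate top [ 0.6349 -0.3391] [ 0.64   -0.2318] mid [ 0.6375 -0.2855] len 0.1074 yaw of normal 177.3
S lip top [ 0.5651 -0.3279] [ 0.5688 -0.225 ] mid [ 0.5669 -0.2765] len 0.103 yaw of normal 177.9
```

```bash
python3 -m creep '{"offset":[[0,0,0],[0,0,0],[0,0,0],[0,0,0]],"turn":[[0,0,-0.07],[0,0,-0.07],[0,0,-0.07],[0,0,-0.069]],"hand":[40,40,40,40]}'; python3 go.py 0.4393 -0.274 0.27 -6.7
```

```text
time_s: 33.08
eef_pos: [0.3964, -0.0155, 0.2865]
orientation: [[0.994, -0.11, -0.001], [-0.11, -0.994, 0.0], [-0.001, 0.0, -1.0]]
force: [-0.4, 1.0, 0.0]
width: 0.0402
t 33.08 pos [ 0.3964 -0.0155  0.2865] yaw -6.32 q [-0.21 -0.02  1.78 -0.    1.38 -0.1 ] w 40.2 F [-0.4  1.   0. ]
total offset/0.25: [0.2845 1.0089 0.0657] (now axes)  dist mm 262.6  turn z total: 0.0043
in target yaw axes: [0.2912 1.007  0.0658]
```

```bash
python3 -m creep '{"offset":[[0.022,0.08,0],[0.043,0.15,0.01],[0.043,0.15,0.01],[0.043,0.15,0.01],[0.043,0.15,0.01],[0.043,0.15,0.01],[0.03,0.11,0.01],[0.018,0.067,0]],"turn":[[0,0,0.004],[0,0,0],[0,0,0],[0,0,0],[0,0,0],[0,0,0],[0,0,0],[0,0,0]],"hand":[40,40,40,40,40,40,40,40]}';  python3 -m creep '{"offset":[[0,0,0],[0,0,0],[0,0,0],[0,0,0]],"turn":[[0,0,0],[0,0,0],[0,0,0],[0,0,0]],"hand":[40,40,40,40]}'; python3 - <<'E'
from h import *
s=robot.get_state();p=robot.capture("wrist");save(p,"w22.png");T=wristpose(p,s)
print(np.round(T,3).tolist())
E
python3 go.py 0.4393 -0.274 0.1735 -6.7
```

```text
time_s: 33.75
eef_pos: [0.4369, -0.2773, 0.2706]
orientation: [[0.992, -0.124, -0.001], [-0.124, -0.992, -0.0], [-0.001, 0.0, -1.0]]
force: [0.3, -0.0, 0.2]
width: 0.0397
time_s: 34.08
eef_pos: [0.4366, -0.2724, 0.272]
orientation: [[0.993, -0.12, -0.0], [-0.12, -0.993, 0.001], [-0.0, -0.001, -1.0]]
force: [0.4, 1.0, -0.7]
width: 0.0399
[[0.993, 0.114, 0.035, 0.445], [-0.119, 0.95, 0.289, -0.198], [-0.001, -0.291, 0.957, 0.388], [0.0, 0.0, 0.0, 1.0]]
t 34.13 pos [ 0.4366 -0.2724  0.2721] yaw -6.86 q [-0.69  0.18  1.6   0.    1.36 -0.57] w 39.8 F [0.7 1.  0.2]
total offset/0.25: [0.0113 0.0051 0.3943] (now axes)  dist mm 98.6  turn z total: -0.0018
in target yaw axes: [0.0113 0.005  0.3943]
```

View pics/w22.png

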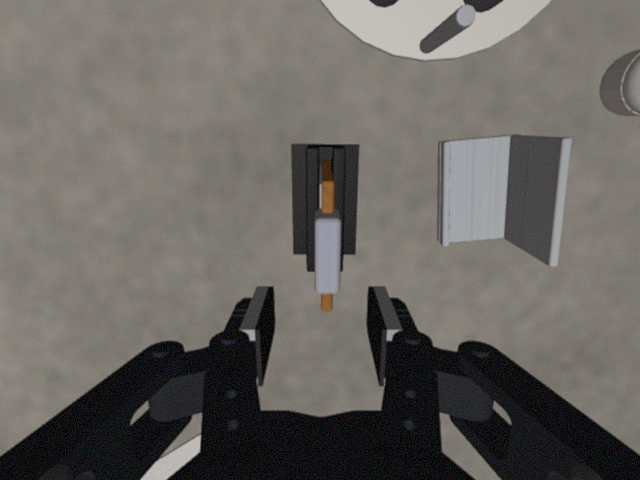

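The wrist view shows the clip top at (328,255), square to the jaws, and the stand at (440–570, 135–265). I'll compute positions for the cross-check.

```bash
python3 - <<'E'
from h import *
p=robot.capture("wrist"); s=robot.get_state();T=wristpose(p,s)
g=lambda u,v,z: np.round(atz(p,u,v,z,T)[:2],4)
print("clip corners",[g(u,v,.183) for u,v in [(316,218),(340,218),(316,292),(340,292)]],"c",g(328,255,.183))
print("board ends",g(328,178,.183),g(327,310,.183))
print("holder foot",[g(u,v,.0) for u,v in [(292,144),(358,144),(356,254),(293,254)]])
print("lip top",g(446,140,.022),g(446,245,.022)," outer",g(439,141,.0),g(439,244,0))
print("plate top front",g(560,139,.095),g(551,264,.095),"rear",g(570,139,.095),g(558,265,.095))
print("plate foot",g(511,136,.01),g(505,238,.01))
E
python3 go.py 0.441 -0.274 0.1735 -6.7
```

```text
clip corners [array([ 0.4362, -0.2496]), array([ 0.4502, -0.2513]), array([ 0.4304, -0.2968]), array([ 0.4453, -0.2986])] c [ 0.4406 -0.2733]
board ends [ 0.4458 -0.2273] [ 0.4358 -0.3101]
holder foot [array([ 0.4133, -0.2134]), array([ 0.4816, -0.2216]), array([ 0.4686, -0.3426]), array([ 0.3972, -0.3341])]
lip top [ 0.5656 -0.2267] [ 0.5636 -0.3357]  outer [ 0.5656 -0.2285] [ 0.5629 -0.3418]
plate top front [ 0.6304 -0.2309] [ 0.6303 -0.3367] rear [ 0.6381 -0.2318] [ 0.6364 -0.3384]
plate foot [ 0.6347 -0.2315] [ 0.6319 -0.3398]
t 34.18 pos [ 0.4367 -0.2726  0.2721] yaw -6.86 q [-0.69  0.18  1.6   0.    1.36 -0.57] w 39.8 F [-0.8  1.3  0.5]
total offset/0.25: [0.0176 0.0034 0.3946] (now axes)  dist mm 98.8  turn z total: -0.0018
in target yaw axes: [0.0178 0.0035 0.3946]
```

```bash
python3 -m creep '{"offset":[[0.017,0.003,0.05],[0,0,0.09],[0,0,0.09],[0,0,0.08],[0,0,0.05],[0,0,0.034],[0,0,0],[0,0,0]],"turn":[[0,0,0],[0,0,0],[0,0,0],[0,0,0],[0,0,0],[0,0,0],[0,0,0],[0,0,0]],"hand":[40,40,40,40,40,40,40,40]}'; python3 go.py 0.4406 -0.2735 0.1735; python3 -m creep '{"offset":[[0,0,0],[0,0,0],[0,0,0],[0,0,0],[0,0,0],[0,0,0]],"turn":[[0,0,0],[0,0,0],[0,0,0],[0,0,0],[0,0,0],[0,0,0]],"hand":[5,5,5,5,5,5]}'; python3 go.py 0.4406 -0.2735 0.1735;python3 - <<'E'
from h import *
a=robot.capture("scene");save(a,"s23.png",(160,90,310,240),4)
p=robot.capture("wrist");save(p,"w23.png")
E
```

```text
time_s: 34.85
eef_pos: [0.4411, -0.2749, 0.1736]
orientation: [[0.993, -0.121, 0.0], [-0.121, -0.993, -0.0], [0.0, 0.0, -1.0]]
force: [0.2, 0.3, 0.7]
width: 0.0399
t 34.85 pos [ 0.4411 -0.2749  0.1736] yaw -6.92 q [-0.69  0.26  1.75  0.    1.13 -0.57] w 39.9 F [0.2 0.3 0.7]
total offset/0.25: [-0.0025 -0.0055  0.0002] (now axes)  dist mm 1.5  turn z total: -0.0
in target yaw axes: [-0.0025 -0.0055  0.0002]
time_s: 35.35
eef_pos: [0.4415, -0.2758, 0.1746]
orientation: [[0.993, -0.121, 0.002], [-0.121, -0.993, -0.002], [0.002, 0.001, -1.0]]
force: [-0.9, 0.5, 6.7]
width: 0.0153
t 35.35 pos [ 0.4415 -0.2758  0.1746] yaw -6.96 q [-0.69  0.25  1.75  0.    1.13 -0.57] w 15.3 F [-0.9  0.5  6.7]
total offset/0.25: [-0.0046 -0.0087  0.0042] (now axes)  dist mm 2.7  turn z total: -0.0
in target yaw axes: [-0.0046 -0.0087  0.0042]
```

View pics/s23.png

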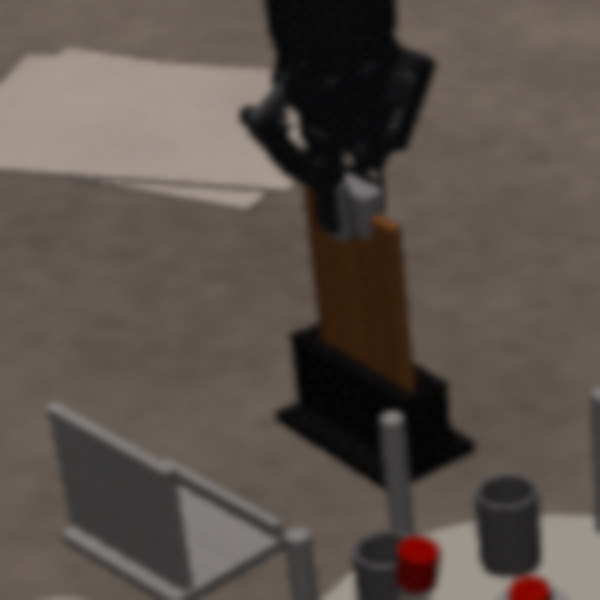

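View pics/w23.png

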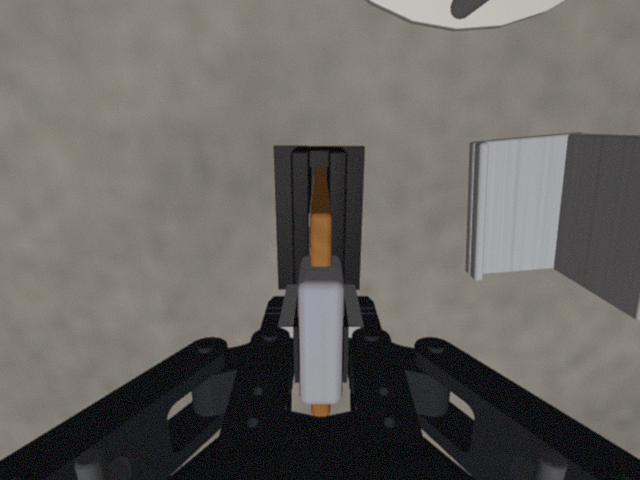

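The clip is gripped (15.3 mm opening) and the board is square in its slot. Pulling straight up.

```bash
python3 -m creep '{"offset":[[0,0,-0.02],[0,0,-0.04],[0,0,-0.07],[0,0,-0.08],[0,0,-0.09],[0,0,-0.09],[0,0,-0.06],[0,0,-0.03]],"turn":[[0,0,0],[0,0,0],[0,0,0],[0,0,0],[0,0,0],[0,0,0],[0,0,0],[0,0,0]],"hand":[5,5,5,5,5,5,5,5]}'; python3 go.py 0.60 -0.287 0.30 -1.5;python3 - <<'E'
from h import *
a=robot.capture("scene");save(a,"s24.png",(160,60,310,240),3.3)
E
```

```text
time_s: 36.12
eef_pos: [0.4416, -0.2759, 0.2961]
orientation: [[0.993, -0.121, 0.003], [-0.121, -0.993, -0.003], [0.004, 0.002, -1.0]]
force: [0.4, -0.9, -0.7]
width: 0.0153
t 36.12 pos [ 0.4416 -0.2759  0.2961] yaw -6.96 q [-0.69  0.17  1.55  0.    1.42 -0.57] w 15.3 F [ 0.4 -0.9 -0.7]
total offset/0.25: [ 0.6344 -0.0325 -0.0131] (now axes)  dist mm 158.8  turn z total: -0.0606
in target yaw axes: [ 0.6346  0.028  -0.0154]
```

View pics/s24.png

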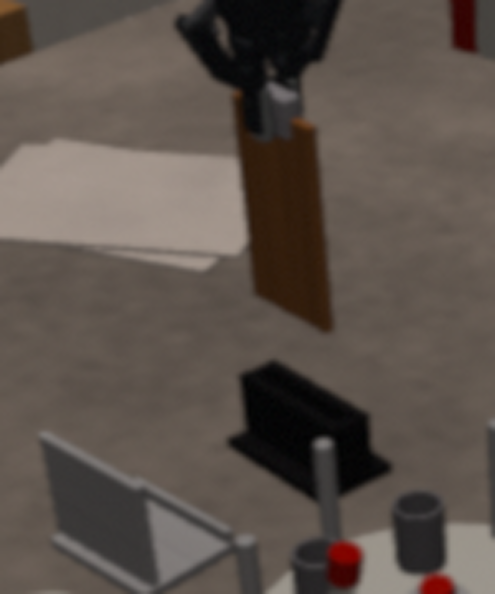

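The board is clear of the slot and hangs straight. Moving over the stand, then tilting.

```bash
python3 -m creep '{"offset":[[0,0,0],[0.06,0.003,0],[0.12,0.005,0],[0.14,0.006,0],[0.14,0.006,-0.005],[0.11,0.005,-0.005],[0.06,0.003,-0.005],[0,0,0]],"turn":[[0,0,-0.06],[0,0,0],[0,0,0],[0,0,0],[0,0,0],[0,0,0],[0,0,0],[0,0,0]],"hand":[5,5,5,5,5,5,5,5]}'; python3 -m creep '{"offset":[[0,0,0],[0,0,0],[0,0,0],[0,0,0],[0,0,0],[0,0,0],[0,0,0],[0,0,0]],"turn":[[0,-0.03,0],[0,-0.05,0],[0,-0.06,0],[0,-0.06,0],[0,-0.06,0],[0,-0.04,0],[0,0,0],[0,0,0]],"hand":[5,5,5,5,5,5,5,5]}'; python3 go.py 0.656 -0.287 0.23;python3 - <<'E'
from h import *
s=robot.get_state();print(np.round(s["orientation"],3).tolist())
R=s["orientation"];p=s["eef_pos"]
print("tilt",np.degrees(np.arctan2(-R[0,2],-R[2,2])),"board bottom",np.round(p+R[:,2]*.1666,4))
a=robot.capture("scene");save(a,"s25.png",(130,60,300,240),3.3)
E
```

```text
time_s: 36.83
eef_pos: [0.6011, -0.2864, 0.2945]
orientation: [[1.0, -0.025, -0.0], [-0.025, -1.0, 0.001], [-0.0, -0.001, -1.0]]
force: [0.3, -0.3, -0.8]
width: 0.0153
time_s: 37.5
eef_pos: [0.598, -0.2865, 0.295]
orientation: [[0.89, -0.027, -0.456], [-0.023, -1.0, 0.014], [-0.456, -0.001, -0.89]]
force: [-0.0, 0.7, -1.4]
width: 0.0151
t 37.5 pos [ 0.598  -0.2865  0.295 ] yaw -1.5 q [-0.46  0.65  0.88 -0.21  2.04 -0.48] w 15.1 F [-0.   0.7 -1.4]
total offset/0.25: [ 0.3248 -0.0039  0.1258] (now axes)  dist mm 87.1  turn z total: -0.0
in target yaw axes: [ 0.2318 -0.0041  0.26  ]
[[0.89, -0.027, -0.456], [-0.023, -1.0, 0.014], [-0.456, -0.001, -0.89]]
tilt 27.100399880115614 board bottom [ 0.5221 -0.2842  0.1467]
```

View pics/s25.png

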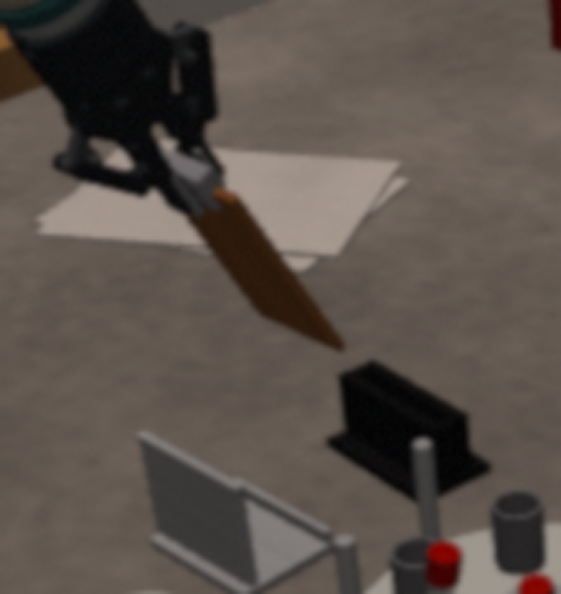

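```bash
python3 go.py 0.656 -0.289 0.225; python3 - <<'E'
from h import *
R=robot.get_state()["orientation"]
print("1cm down:",np.round(R.T@np.array([0,0,-.01])/.25,4),"1cm +x",np.round(R.T@np.array([.01,0,0])/.25,4))
E
```

```text
t 37.55 pos [ 0.5976 -0.2866  0.2964] yaw -1.56 q [-0.46  0.65  0.88 -0.21  2.04 -0.48] w 15.0 F [-0.1 -0.3 -0.7]
total offset/0.25: [0.3381 0.0032 0.1481] (now axes)  dist mm 92.3  turn z total: -0.0
in target yaw axes: [0.2339 0.0031 0.2855]
1cm down: [0.0182 0.     0.0356] 1cm +x [ 0.0356 -0.0011 -0.0182]
```

```bash
python3 -m creep '{"offset":[[0.034,0,0.015],[0.068,0,0.03],[0.068,0.001,0.03],[0.068,0.001,0.03],[0.068,0.001,0.03],[0.032,0,0.013],[0,0,0],[0,0,0]],"turn":[[0,0,0],[0,0,0],[0,0,0],[0,0,0],[0,0,0],[0,0,0],[0,0,0],[0,0,0]],"hand":[5,5,5,5,5,5,5,5]}'; python3 go.py 0.656 -0.289 0.18;python3 - <<'E'
from h import *
s=robot.get_state()
R=s["orientation"];p=s["eef_pos"]
print("tilt",np.degrees(np.arctan2(-R[0,2],-R[2,2])),"board bottom",np.round(p+R[:,2]*.1666,4))
a=robot.capture("scene");save(a,"s26.png",(130,60,300,240),3.3)
w=robot.capture("wrist");save(w,"w26.png")
b=robot.capture("top");save(b,"t26.png",(410,190,510,325),4)
E
```

```text
time_s: 38.22
eef_pos: [0.6567, -0.2887, 0.2241]
orientation: [[0.89, -0.027, -0.456], [-0.024, -1.0, 0.013], [-0.456, -0.001, -0.89]]
force: [0.0, 0.3, -1.4]
width: 0.0149
t 38.22 pos [ 0.6567 -0.2887  0.2241] yaw -1.52 q [-0.43  0.77  0.8  -0.2   2.   -0.44] w 14.9 F [ 0.   0.3 -1.4]
total offset/0.25: [0.0782 0.0012 0.1583] (now axes)  dist mm 44.2  turn z total: -0.0
in target yaw axes: [-0.0026  0.0011  0.1766]
tilt 27.138290873077647 board bottom [ 0.5807 -0.2866  0.0759]
```

View pics/s26.png

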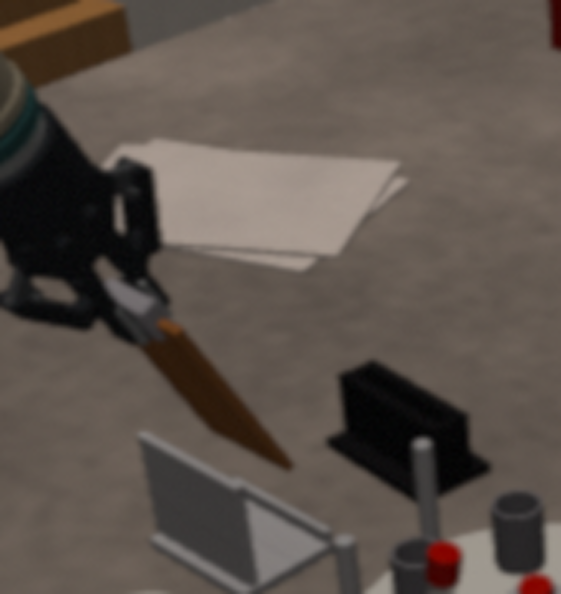

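View pics/w26.png

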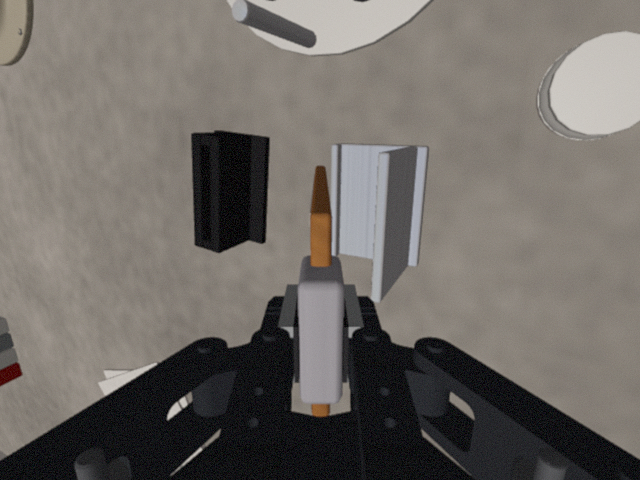

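The board is tilted 27° with its bottom edge over the stand's floor (bottom at x 0.581, y −0.287). The wrist view shows the jar (590,85) well clear. Descending.

```bash
python3 -m creep '{"offset":[[0.015,0,0.03],[0.022,0,0.043],[0.022,0,0.043],[0.018,0,0.035],[0.012,0,0.023],[0.01,0,0.02],[0,0,0],[0,0,0]],"turn":[[0,0,0],[0,0,0],[0,0,0],[0,0,0],[0,0,0],[0,0,0],[0,0,0],[0,0,0]],"hand":[5,5,5,5,5,5,5,5]}'; python3 - <<'E'
from h import *
s=robot.get_state()
R=s["orientation"];p=s["eef_pos"]
print("tilt",np.degrees(np.arctan2(-R[0,2],-R[2,2])),"board bottom",np.round(p+R[:,2]*.1666,4))
a=robot.capture("scene");save(a,"s27.png",(150,120,270,250),4.5)
E
```

```text
time_s: 39.03
eef_pos: [0.6565, -0.2889, 0.1708]
orientation: [[0.89, -0.027, -0.454], [-0.024, -1.0, 0.012], [-0.455, -0.0, -0.891]]
force: [0.0, 0.6, -1.6]
width: 0.0153
tilt 27.034565194848422 board bottom [ 0.5808 -0.2869  0.0224]
```

View pics/s27.png

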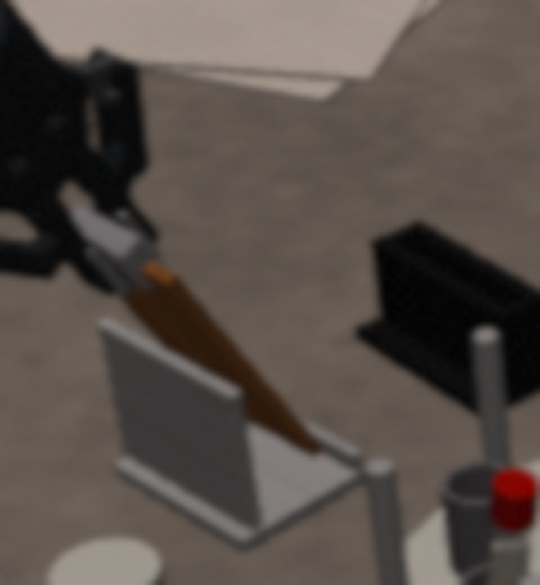

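The bottom edge is between lip and back plate, about 10 mm above the floor. Lowering gently until it touches.

```bash
python3 -m creep '{"offset":[[0.005,0,0.01],[0.005,0,0.01],[0.004,0,0.008],[0.002,0,0.004],[0,0,0],[0,0,0]],"turn":[[0,0,0],[0,0,0],[0,0,0],[0,0,0],[0,0,0],[0,0,0]],"hand":[5,5,5,5,5,5]}'; python3 - <<'E'
from h import *
s=robot.get_state()
R=s["orientation"];p=s["eef_pos"]
print("F",s["force"],"tilt",np.degrees(np.arctan2(-R[0,2],-R[2,2])),"board bottom",np.round(p+R[:,2]*.1666,4))
E
```

```text
time_s: 39.58
eef_pos: [0.6565, -0.2889, 0.1622]
orientation: [[0.891, -0.027, -0.454], [-0.024, -1.0, 0.012], [-0.454, -0.0, -0.891]]
force: [-1.3, -0.3, -1.5]
width: 0.0157
F [-1.30204483 -0.29539579 -1.54458532] tilt 27.004371498286407 board bottom [ 0.5809 -0.2869  0.0137]
```

```bash
python3 -m creep '{"offset":[[0.002,0,0.004],[0.002,0,0.003],[0,0,0],[0,0,0]],"turn":[[0,0,0],[0,0,0],[0,0,0],[0,0,0]],"hand":[5,5,5,5]}'; python3 - <<'E'
from h import *
s=robot.get_state()
R=s["orientation"];p=s["eef_pos"]
print("F",s["force"],"tilt",np.degrees(np.arctan2(-R[0,2],-R[2,2])),"board bottom",np.round(p+R[:,2]*.1666,4))
a=robot.capture("scene");save(a,"s28.png",(150,120,270,250),4.5)
E
```

```text
time_s: 39.92
eef_pos: [0.6566, -0.2889, 0.1602]
orientation: [[0.891, -0.027, -0.454], [-0.024, -1.0, 0.012], [-0.454, 0.0, -0.891]]
force: [0.8, -0.0, -1.2]
width: 0.0155
F [ 0.84939044 -0.0493374  -1.19298755] tilt 26.990772049628962 board bottom [ 0.581  -0.2869  0.0118]
```

View pics/s28.png

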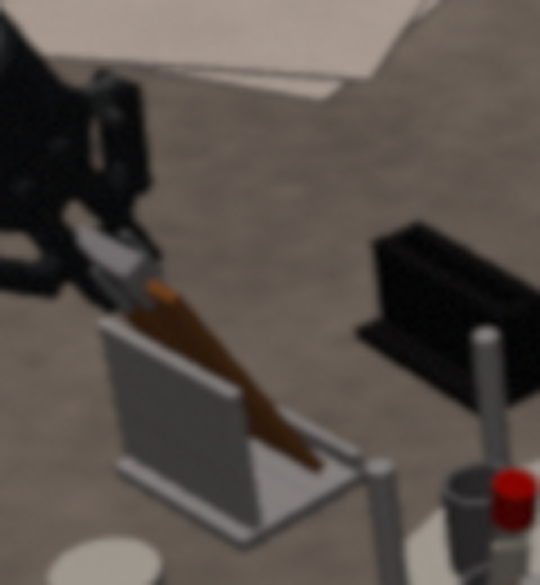

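```bash
python3 -m creep '{"offset":[[0.002,0,0.004],[0.001,0,0.002],[0,0,0]],"turn":[[0,0,0],[0,0,0],[0,0,0]],"hand":[5,5,5]}'; python3 -m creep '{"offset":[[0.001,0,0.003],[0,0,0],[0,0,0]],"turn":[[0,0,0],[0,0,0],[0,0,0]],"hand":[5,5,5]}'
```

```text
time_s: 40.22
eef_pos: [0.6568, -0.2889, 0.1599]
orientation: [[0.891, -0.027, -0.453], [-0.025, -1.0, 0.012], [-0.453, 0.001, -0.891]]
force: [2.2, 0.0, 5.0]
width: 0.0153
time_s: 40.47
eef_pos: [0.6568, -0.2889, 0.1598]
orientation: [[0.891, -0.027, -0.452], [-0.025, -1.0, 0.011], [-0.452, 0.001, -0.892]]
force: [2.3, 0.0, 7.6]
width: 0.0152
```

The board stands on the floor plate (7.6 N up). Opening slowly so it settles back onto the plate edge.

```bash
python3 -m creep '{"offset":[[0,0,0],[0,0,0],[0,0,0],[0,0,0],[0,0,0],[0,0,0],[0,0,0],[0,0,0]],"turn":[[0,0,0],[0,0,0],[0,0,0],[0,0,0],[0,0,0],[0,0,0],[0,0,0],[0,0,0]],"hand":[17,19,21,23,26,30,34,34]}'; python3 - <<'E'
from h import *
a=robot.capture("scene");save(a,"s29.png",(150,120,270,250),4.5)
w=robot.capture("wrist");save(w,"w29.png")
print(robot.get_state()["force"])
E
```

```text
time_s: 41.13
eef_pos: [0.6564, -0.2889, 0.1577]
orientation: [[0.891, -0.027, -0.454], [-0.024, -1.0, 0.012], [-0.454, 0.0, -0.891]]
force: [-0.7, -0.7, 0.8]
width: 0.0341
[-0.38016219 -1.04916716 -0.41113607]
```

View pics/s29.png

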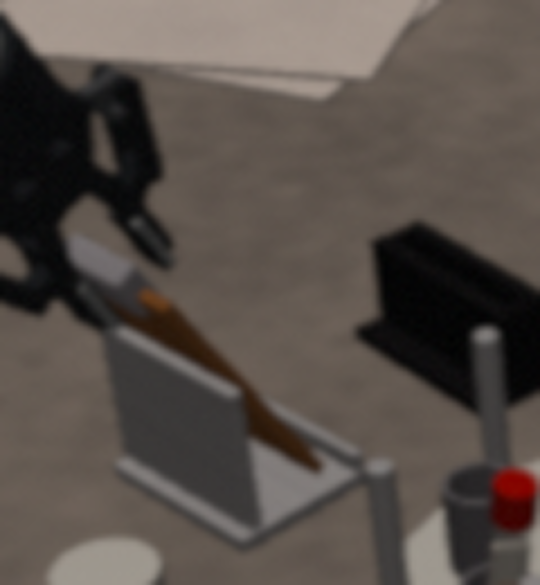

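View pics/w29.png

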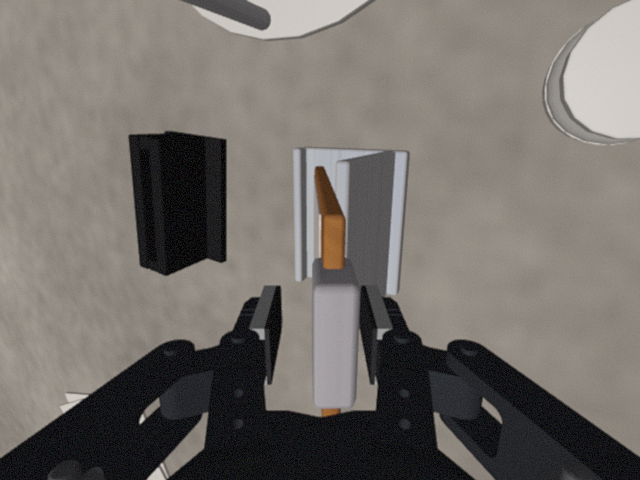

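The board leans back. The rear finger is very close to the clip, so I'll open wider before withdrawing along the tool axis.

```bash
python3 -m creep '{"offset":[[0,0,0],[0,0,0],[0,0,0],[0,0,0],[0,0,0],[0,0,0]],"turn":[[0,0,0],[0,0,0],[0,0,0],[0,0,0],[0,0,0],[0,0,0]],"hand":[38,42,46,50,50,50]}'; python3 - <<'E'
from h import *
w=robot.capture("wrist");save(w,"w30.png",(200,120,440,420),2)
E
```

```text
time_s: 41.73
eef_pos: [0.6565, -0.2889, 0.1578]
orientation: [[0.891, -0.027, -0.454], [-0.024, -1.0, 0.012], [-0.454, 0.0, -0.891]]
force: [0.4, 0.4, 0.5]
width: 0.05
```

View pics/w30.png

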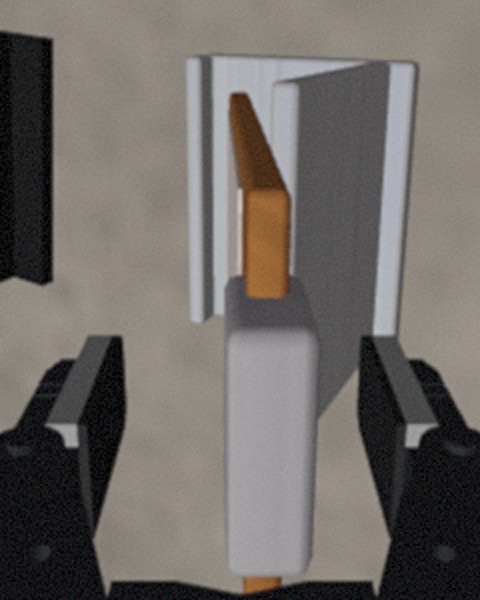

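The board didn't follow the fingers: it rests on the plate's edge, with both fingers clear of the clip. Withdrawing along the tool axis.

```bash
python3 -m creep '{"offset":[[0,0,-0.03],[0,0,-0.06],[0,0,-0.09],[0,0,-0.1],[0,0,-0.1],[0,0,-0.06],[0,0,0],[0,0,0]],"turn":[[0,0,0],[0,0,0],[0,0,0],[0,0,0],[0,0,0],[0,0,0],[0,0,0],[0,0,0]],"hand":[50,50,50,50,50,50,50,50]}'; python3 go.py 0.5 -0.35 0.3; python3 - <<'E'
from h import *
a=robot.capture("scene");save(a,"s31.png");save(a,"s31z.png",(150,120,290,250),4.5)
b=robot.capture("top");save(b,"t31.png")
E
```

```text
time_s: 42.45
eef_pos: [0.707, -0.2903, 0.2562]
orientation: [[0.892, -0.027, -0.452], [-0.024, -1.0, 0.011], [-0.452, 0.001, -0.892]]
force: [-0.1, 0.0, -0.5]
width: 0.0499
t 42.45 pos [ 0.707  -0.2903  0.2562] yaw -1.57 q [-0.41  0.87  0.52 -0.21  2.18 -0.46] w 49.9 F [-0.1  0.  -0.5]
total offset/0.25: [-0.8116  0.2612  0.2152] (now axes)  dist mm 219.8  turn z total: -0.0
in target yaw axes: [-0.8211  0.2614 -0.1753]
```

View pics/s31.png

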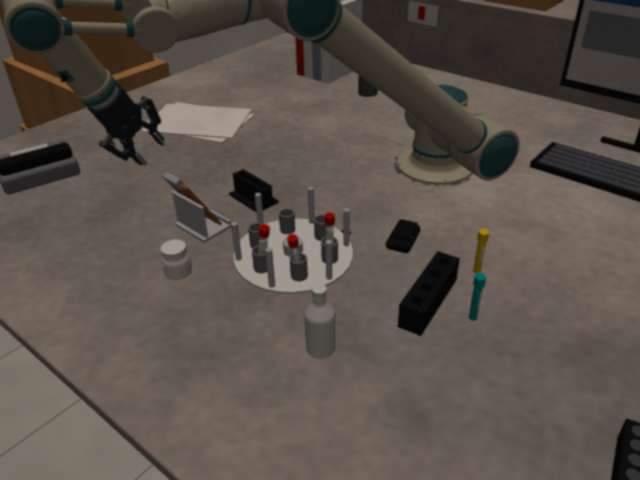

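View pics/s31z.png

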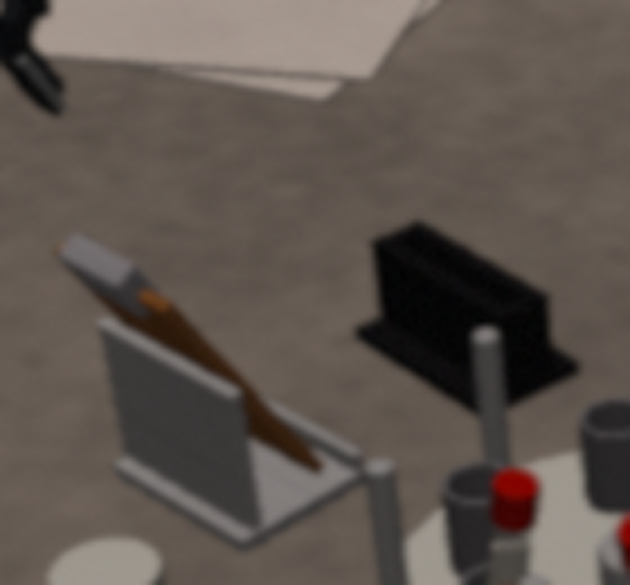

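View pics/t31.png

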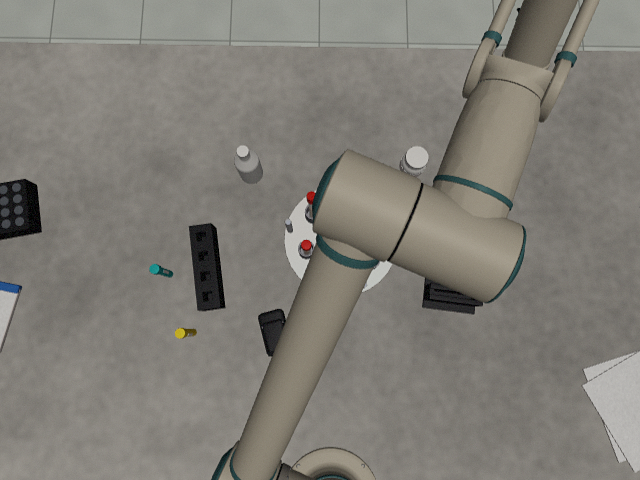

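The board leans on the stand inside the lip; the bottle, mouse, jar and rack look unmoved. I'll move the arm clear and check the tubes from above.

```bash
python3 -m creep '{"offset":[[-0.02,0,-0.05],[-0.05,0,-0.1],[-0.05,0,-0.1],[-0.06,0.05,-0.03],[-0.1,0.09,0.04],[-0.1,0.09,0.05],[-0.1,0.09,0.05],[-0.1,0.09,0.05]],"turn":[[0,0,0],[0,0,0],[0,0,0],[0,0,0],[0,0,0],[0,0,0],[0,0,0],[0,0,0]],"hand":[50,50,50,50,50,50,50,50]}';python3 -m creep '{"offset":[[-0.1,0.09,0.05],[-0.1,0.09,0.05],[-0.1,0.09,0.05],[-0.1,0.09,0.05],[-0.1,0.09,0.05],[-0.05,0.05,0.02],[0,0,0],[0,0,0]],"turn":[[0,0,0],[0,0,0],[0,0,0],[0,0,0],[0,0,0],[0,0,0],[0,0,0],[0,0,0]],"hand":[50,50,50,50,50,50,50,50]}'; python3 - <<'E'
from h import *
b=robot.capture("top");save(b,"t32.png",(200,110,510,345),2.5);a=robot.capture("scene");save(a,"s32.png",(150,120,370,300),3.5)
for n in["bottle","mouse","jar","rack"]:
    r=robot.pinpoint(b,n); print(n,[(np.round(x["centre"],1).tolist(),round(x["confidence"],2)) for x in r[:2]])
E
```

```text
time_s: 43.22
eef_pos: [0.5825, -0.3898, 0.3405]
orientation: [[0.89, -0.027, -0.456], [-0.023, -1.0, 0.013], [-0.456, -0.001, -0.89]]
force: [0.2, -1.3, -0.2]
width: 0.0498
time_s: 43.88
eef_pos: [0.4272, -0.5103, 0.3434]
orientation: [[0.891, -0.029, -0.454], [-0.025, -1.0, 0.015], [-0.454, -0.002, -0.891]]
force: [1.5, -0.4, 0.1]
width: 0.0501
bottle [([174.2, 254.7], 0.72)]
mouse [([330.2, 278.6], 0.85), ([210.5, 310.6], 0.74)]
jar [([166.3, 412.3], 0.84)]
rack [([263.1, 214.6], 0.84)]
```

View pics/t32.png

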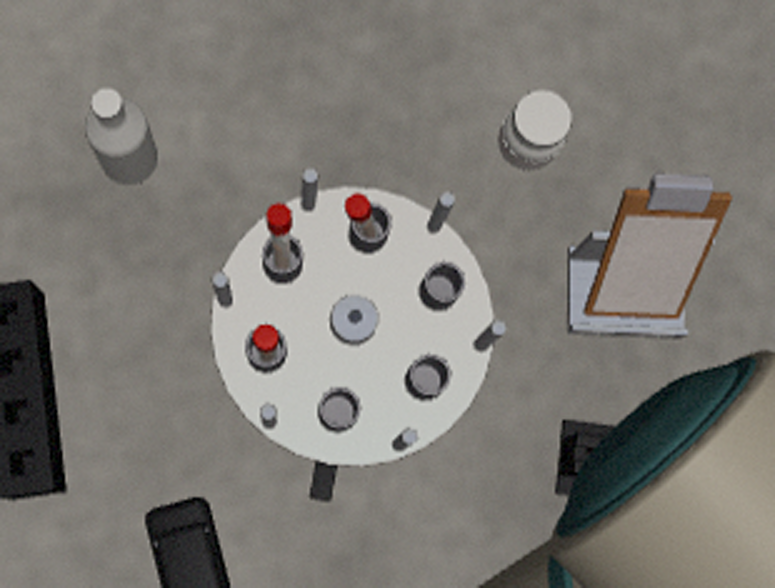

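View pics/s32.png

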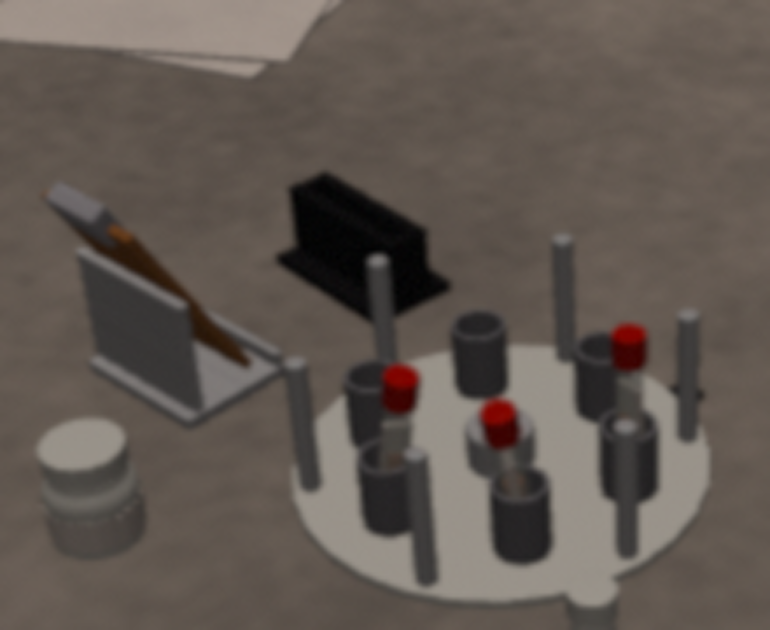

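Everything is in place. I'll work out how far the tubes lean.

```bash
python3 - <<'E'
from h import *
b=robot.capture("top");a=robot.capture("scene");hub=np.array([.568,-.024])
def reds(p):
    h=cv2.cvtColor(p["color"],cv2.COLOR_RGB2HSV)
    m=(((h[...,0]<8)|(h[...,0]>172))&(h[...,1]>150)&(h[...,2]>60)).astype(np.uint8)
    n,l,st,c=cv2.connectedComponentsWithStats(m)
    return [c[i] for i in range(1,n) if st[i][4]>20 and st[i][1]>150]
A=reds(a);B=reds(b)
for u in B:
    best=min((tri([ray(b,*u),ray(a,*v)]) for v in A),key=lambda r:r[1][0]); X=best[0]
    ang=[110,50,-10]; S=[hub+.085*np.array([np.cos(np.radians(t)),np.sin(np.radians(t))]) for t in ang]
    i=min(range(3),key=lambda i:np.linalg.norm(S[i]-X[:2]))
    d=X[:2]-S[i]; print("stop",i+1,np.round(X,3),np.round(best[1][0],4),"cap off",np.round(d*1e3,1),"lean~",np.round(np.degrees(np.arctan2(np.linalg.norm(d),X[2]-.03)),1))
E
```

```text
stop 3 [ 0.649 -0.023  0.133] 0.0005 cap off [-2.6 15.6] lean~ 8.7
stop 2 [0.638 0.044 0.134] 0.0007 cap off [15.5  3.1] lean~ 8.7
stop 1 [0.536 0.055 0.132] 0.0003 cap off [-2.9 -0.8] lean~ 1.7
```

The tubes lean only slightly inside their cups: tubes 1 and 2 about 9° by this estimate, tube 3 under 2°. All are fully seated, and touching them again would be the bigger risk. The arm touches nothing, so I'm handing in.

```bash
python3 - <<'E'
from h import *
print(robot.close_job(), robot.get_state()["time_s"])
E
```

```text
the job is handed in; nothing more can be done
the job is handed in; nothing more can be done
```

The job is done and handed in, at about 44 s on the robot's clock.

**Tubes:** The rack held three red-capped tubes, in wells 1, 2 and 3; the far well was empty. I loaded them in order from the robot's end and pushed the carousel one stop clockwise after each, the last included. They stand at stops 3, 2 and 1, and the carousel is settled at its third stop.

**Clipboard:** I pulled it out of the slot by its clip. It leans on the back plate of the reading stand, with its lower edge inside the front lip. It did not move when I opened the fingers wider and withdrew.

**Last checks:**
- **Tube lean:** The second push jolted tubes 1 and 2, so they now lean against their cup rims, about 9° by my estimate and perhaps a few degrees more. They are fully seated, so I left them. Tube 3, pushed more slowly, is nearly upright.
- **Bystanders:** The bottle, jar and mouse looked unmoved in the last pictures. The network's points for mouse and rack shifted by 4–6 pixels between first and last picture, within their usual scatter. I saw no knock to the rack.
- **Look-alikes:** I never touched the yellow and turquoise ones.

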